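# Clear the pile on the glass desk

### The job

Take the pile apart from the top down and put its things away in this order: first the bulldog clip in the ramekin, then the small tape roll down over the slim post, then the large tape roll down over the stout post, and last the pencil case flat in the wooden tray. Leave the stapler and the mug where they are.

Things in the scene. Friction and masses are not known exactly. Their poses are not given: they have to be found in the camera images.
- clip: Steel bulldog clip lying flat on top of the small roll, 36 (its x) x 22 (its y) x 14 mm high, flat-sided all round so that it can be pinched across its x or its y. Origin: centre of its underside, z up.
- small_roll: Small roll of clear tape (wound up it looks pale honey-coloured, with a brown card core), a flat ring lying on the large roll: outside diameter 44 mm, hole diameter 25 mm right through, 19 mm high. Origin: centre of its underside on the ring's axis, z up along that axis.
- large_roll: Large roll of clear tape (wound up it looks pale honey-coloured, with a brown card core), a flat ring lying on the pencil case: outside diameter 60 mm, hole diameter 34 mm right through, 19 mm high. Origin: centre of its underside on the ring's axis, z up along that axis.
- case: Closed rigid grey plastic pencil case at the bottom of the pile, flat on the table, 180 (its x) x 62 (its y) x 30 mm high. Origin: centre of its underside, z up.
- ramekin: White ceramic ramekin standing loose on the table, open at the top: 88 mm across and 42 mm high, walls 4 mm, inner floor 5 mm above the table and at least 72 mm wide. Origin: centre of its underside, z up.
- slim_post: Slim upright steel post, 9 mm diameter, on a round dark wooden foot 54 mm across and 10 mm high; does not move. The post is straight to 33 mm above the table and tapers to its tip at 40 mm. Origin: centre of the foot's underside, z up along the post. A seated roll lies flat on the foot, its underside 10 mm above the table.
- stout_post: Stout upright steel post, 18 mm diameter, on a round dark wooden foot 74 mm across and 10 mm high; does not move. The post is straight to 33 mm above the table and tapers to its tip at 40 mm. Origin: centre of the foot's underside, z up along the post. A seated roll lies flat on the foot, its underside 10 mm above the table.
- tray: Shallow open wooden tray for the pencil case, 208 (its x) x 90 (its y) x 10 mm high outside, walls 4 mm, inside 200 x 82 mm; does not move. Its inner floor is about 4 mm above the table, so the walls rise about 6 mm round the case: fingers beside the case should stay above them. The case lies along the tray's x, either way round. Origin: centre of its underside, z up.
- stapler: Bystander: red metal desk stapler, 132 (its x) x 36 (its y) x about 57 mm high. Origin: centre of its underside.
- mug: Bystander: blue ceramic mug, 76 mm across, 85 mm high, handle towards its +y. Origin: centre of its underside.
Mind the look-alikes: they are no part of the job. Several things have the shape of the clip; the one meant has the colours described above.

How it is judged:
On the way, in this order (a step that is already met when the one before it is completed fails the run):
1. the clip lies in the ramekin, let go (horizontal distance between clip and ramekin below 0.034 m and z of clip in the frame of ramekin between -0.002 and 0.036 m and angle between ramekin's own z axis and vertical below 0.1 rad and contact force between clip and the fingers below 0.05 N), for 0.2 s.
2. the small roll is down on the slim post's foot, let go (horizontal distance between small_roll and slim_post below 0.012 m and z of small_roll in the frame of slim_post between 0.006 and 0.014 m and angle between small_roll's own z axis and vertical below 0.1 rad and contact force between small_roll and the fingers below 0.05 N), for 0.2 s.
3. the large roll is down on the stout post's foot, let go (horizontal distance between large_roll and stout_post below 0.012 m and z of large_roll in the frame of stout_post between 0.006 and 0.014 m and angle between large_roll's own z axis and vertical below 0.1 rad and contact force between large_roll and the fingers below 0.05 N), for 0.2 s.
4. the pencil case lies flat in the tray, let go (x of case in the frame of tray between -0.013 and 0.013 m and y of case in the frame of tray between -0.013 and 0.013 m and z of case in the frame of tray between 0.001 and 0.0075 m and angle between the x axis of case and the x axis of tray, either way round below 0.2 rad and angle between case's own z axis and vertical below 0.06 rad and contact force between case and the fingers below 0.05 N), for 0.2 s.
At the end, for the whole second after the job is handed in: Clip inside the upright ramekin; small roll on the slim post's foot, large roll on the stout post's foot, flat, within 12 mm of the post axis and 4 mm of seated height; case flat on the tray floor, within 13 mm each way and 0.2 rad; all let go and at rest (horizontal distance between clip and ramekin below 0.034 m and z of clip in the frame of ramekin between -0.002 and 0.036 m and angle between each of ramekin, small_roll, large_roll's own z axis and vertical below 0.1 rad and horizontal distance between small_roll and slim_post below 0.012 m and z of small_roll in the frame of slim_post between 0.006 and 0.014 m and horizontal distance between large_roll and stout_post below 0.012 m and z of large_roll in the frame of stout_post between 0.006 and 0.014 m and x of case in the frame of tray between -0.013 and 0.013 m and y of case in the frame of tray between -0.013 and 0.013 m and z of case in the frame of tray between 0.001 and 0.0075 m and angle between the x axis of case and the x axis of tray, either way round below 0.2 rad and angle between case's own z axis and vertical below 0.06 rad and linear speed of each of clip, small_roll, large_roll, case, ramekin below 0.02 m/s); the robot touches nothing.
It fails at once if the stapler was moved more than 20 mm (distance of stapler from where it was at the start of the episode above 0.02 m).
It fails at once if the mug was moved more than 20 mm (distance of mug from where it was at the start of the episode above 0.02 m).
It also fails if it takes over 106 s, if anything falls off the work surface, if the arm or the gripper's body presses on something with over 40 N, if the wrist force passes 120 N, or if a joint passes its speed limit or range.

### The arm

A 6-joint arm with a two-finger parallel gripper is mounted at the origin on the work surface. World frame = base frame: x ahead of the robot, y to its left, z up, the work surface at z = 0. Lengths are in m, angles in rad, forces in N, time in s.
With the tool pointing down it reaches from about 0.275 to 0.975 m from the base axis. Payload 8.4 kg.
Tool frame: the origin (TCP) lies at the very end of the fingers, on their centre line; the grasp point (between the pads) lies 19 mm behind it; z points along the fingers, y is the direction in which the jaws open and shut (so a half turn about z gives the same grasp; the last joint's range is limited). The gripper opens to 92 mm and grips with 3 to 60 N. Pads are 20 mm wide; open, the fingers measure 128 mm over their backs; the gripper's body (75 mm by 189 mm) begins 69 mm behind the grasp point.
Start: joints at [1.283, 0.353, 1.633, -0, 1.155, -0.002], TCP at [0.176, 0.6, 0.215] pointing down, gripper open.
Joint ranges: [-2.63, 2.63], [-0.92, 2.1], [0.06, 2.66], [-1.3, 4.44], [0, 2.69], [-3.02, 3.02]. Speed limits (rad/s): [2.22, 2.22, 2.79, 3.14, 3.14, 3.14].

### API

Orientations are given as a unit quaternion [w, x, y, z].
In Python, from rig import status, eyes, job gives the robot as it stands.
- The arm moves only by the tool drive_tool, never from a script. Its argument "targets" is a list of rows, each an object of numbers: "hand": the closure, from 0 (fully open) to 1 (shut); "dx", "dy", "dz": the shift along the tool's x, y, z in m; "turn": the turn about the tool's z in rad. In form: [{"hand": .., "dx": .., "dy": .., "dz": .., "turn": ..}, ...]. A call has 1 to 8 rows; each row is the pose to reach, as a shift and turn from the pose commanded when the call began, along the tool's axes at that moment; what a row does not reach only later rows make up. A row lasts 1/12 s, in which the tool goes at most 41.7 mm and 7.16 degrees, less where a joint would pass 70% of its speed; a pose out of reach is approached as far as the arm can. A call with a gripper value outside its range is refused whole. The fingers move at their own pace and stop on an object; the grip force is fixed at half the most. Time passes only in rows, so rows that repeat a pose let the fingers close. It gives the time, the measured TCP pose, the force and the opening at its end, in the units of the state.
- status.get_state(): the state, without advancing time (a new reading comes with each control period).
- eyes.get_image(name): name is "scene" or "top" or "wrist"; returns a dict with "pixels" (420x560x3 uint8, red, green, blue), "mtx" (3x3 intrinsics, pixels), "k1" (the pictures are not rectified: a ray, as slopes to the right and down, at radius r is drawn at 1 + k1 r^2 times it, then the intrinsics apply), "R" (3x3) and "t" (3): a world point X has camera coordinates R X + t. Camera axes: x right, y down, z forward; pixel columns grow to the right and rows downward; lengths in m; the calibration is good to about 2 mm. A picture is of the moment at which its call begins. There is no depth.
- job.hand_in(): hands the job in, once; it reports no verdict.
The state is a dict: "time_s": time; "joint_positions": joint angles; "joint_vel": joint speeds; "tau": joint torques, N m; "ee_pos": TCP position; "orientation": TCP orientation; "ft_force": force on the tool from outside, world axes, zero at the start; "torque": the same for the moment, N m; "opening": finger opening in m.
Only numpy, scipy, OpenCV 4.12 (cv2) and the standard library are available. Lean on these libraries where they do the work, as an engineer would, in place of code of your own. Each camera call takes 0.05 s, during which the arm holds its last target.

## Working session

There is one attempt and no reset: what is moved stays moved. The work goes in short steps, Python scripts to look and compute and a tool call to move; the robot and the scene stay as the last step left them, time stands still between calls to the robot, and variables do not carry over. Pictures are saved under pics/ and viewed, and the job is handed in when it is done.

Besides the shell and the picture viewer there is one more tool, called as name(argument=value, ...), one argument or row to a line, values as JSON. drive_tool: Moves the arm, as the interface text tells. Its arguments: {"type":"object","properties":{"targets":{"type":"array","items":{"type":"object","properties":{"hand":{"type":"number"},"dx":{"type":"number"},"dy":{"type":"number"},"dz":{"type":"number"},"turn":{"type":"number"}}}}},"required":["targets"]}

```bash
ls; mkdir -p pics
cat > h.py <<'E'
import numpy as np, cv2
from rig import status, eyes, job
def snap(n,f):
    im=eyes.get_image(n); cv2.imwrite('pics/'+f+'.png',im['pixels'][:,:,::-1]); 
    np.savez('pics/'+f+'.npz',**{k:np.array(im[k]) for k in im}); return im
def load(f): return dict(np.load('pics/'+f+'.npz'))
def ray(im,uv):
    K=np.array(im['mtx'],float); k=float(im['k1'])
    p=np.array([[uv]],float)
    d=cv2.undistortPoints(p,K,np.array([k,0,0,0,0.]))[0,0]
    R=np.array(im['R']);t=np.array(im['t'])
    return -R.T@t, R.T@np.array([d[0],d[1],1])
def at(im,uv,z):
    o,d=ray(im,uv); return o+d*(z-o[2])/d[2]
def proj(im,X):
    K=np.array(im['mtx'],float); R=np.array(im['R']);t=np.array(im['t'])
    return cv2.projectPoints(np.array(X,float).reshape(-1,1,3),cv2.Rodrigues(R)[0],t,K,np.array([float(im['k1']),0,0,0,0.]))[0][:,0]
def crop(f,x0,y0,w,h,s,out):
    i=cv2.imread('pics/'+f+'.png')[y0:y0+h,x0:x0+w]
    cv2.imwrite('pics/'+out+'.png',cv2.resize(i,None,fx=s,fy=s,interpolation=cv2.INTER_CUBIC))
E
python3 - <<'E'
from h import *
s=status.get_state(); print(s)
for n in ['scene','top','wrist']:
    im=snap(n,n+'0'); print(n,im['mtx'],im['k1'],-np.array(im['R']).T@im['t'])
E
```

```text
pics
{'time_s': 0.0, 'joint_positions': array([ 1.28264321e+00,  3.53625685e-01,  1.63415332e+00,  3.43539125e-05,
        1.15522759e+00, -2.37414950e-03]), 'joint_vel': array([-0.00138549,  0.00114328,  0.00118909,  0.00060223,  0.00176388,
       -0.00090292]), 'tau': array([ 3.62114501e-03, -5.93852913e+01, -3.34210753e+01,  7.01347366e-02,
        2.33713846e-02, -1.59636988e-04]), 'ee_pos': array([0.17601667, 0.59916137, 0.21386953]), 'orientation': array([-1.17881490e-04,  1.42410582e-01,  9.89807419e-01, -6.97254402e-04]), 'ft_force': array([-0.22948353, -0.0011124 , -0.37356269]), 'torque': array([-0.05034069,  0.0094879 ,  0.03444951]), 'opening': 0.09178638486009114}
scene [[525.08973917   0.         277.81965972]
 [  0.         525.08973917 209.84818867]
 [  0.           0.           1.        ]] -0.03622992892217085 [ 1.23953711 -0.74806519  1.02005805]
top [[508.76681567   0.         276.46864401]
 [  0.         508.76681567 208.11230645]
 [  0.           0.           1.        ]] -0.17628197413602922 [ 0.45871847 -0.04604264  1.40692562]
wrist [[292.65033129   0.         282.08918464]
 [  0.         292.65033129 203.95666353]
 [  0.           0.           1.        ]] -0.03210659242042996 [0.09838121 0.62249646 0.38416544]
```

View pics/scene0.png

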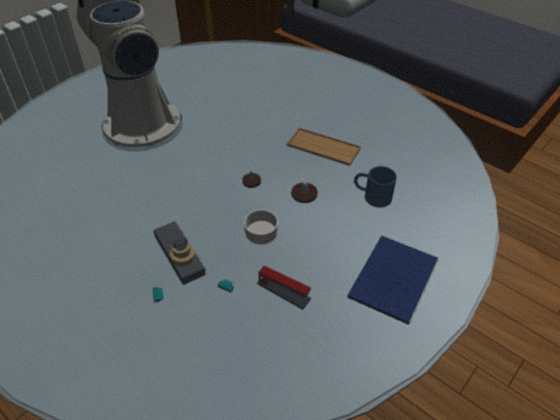

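View pics/top0.png

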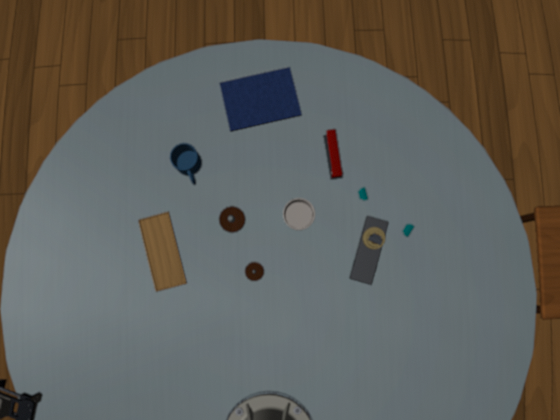

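View pics/wrist0.png

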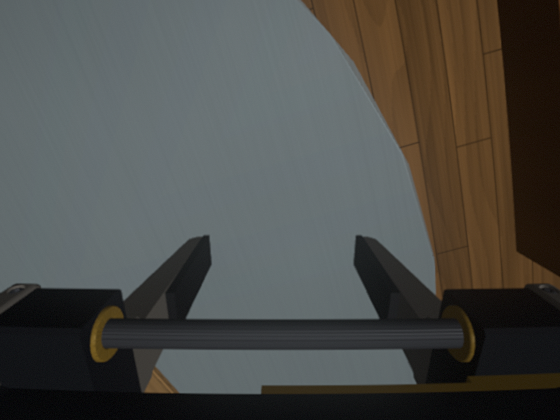

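Scene view: pile at (180,248), ramekin (261,226), slim post (251,180), stout post (304,191), tray (323,146), stapler (284,287), mug (380,186). There are three clip-shaped things: teal at scene (157,294) and (227,285), and the steel one on the pile at (180,244). I choose the steel one and check it in crops.

Run:
```python
from h import *
crop('scene0',140,210,80,80,8,'c1')
crop('top0',335,200,80,90,7,'c2')
crop('top0',130,170,200,140,4,'c3')
```

```text
(no output)
```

View pics/c1.png

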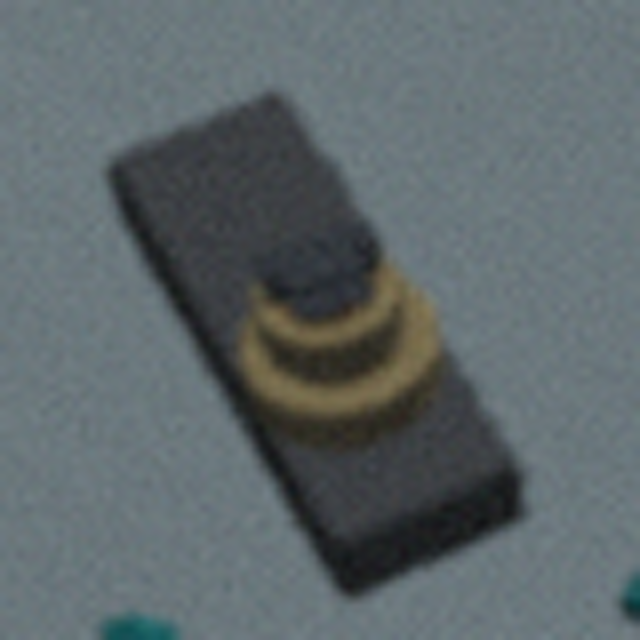

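View pics/c2.png

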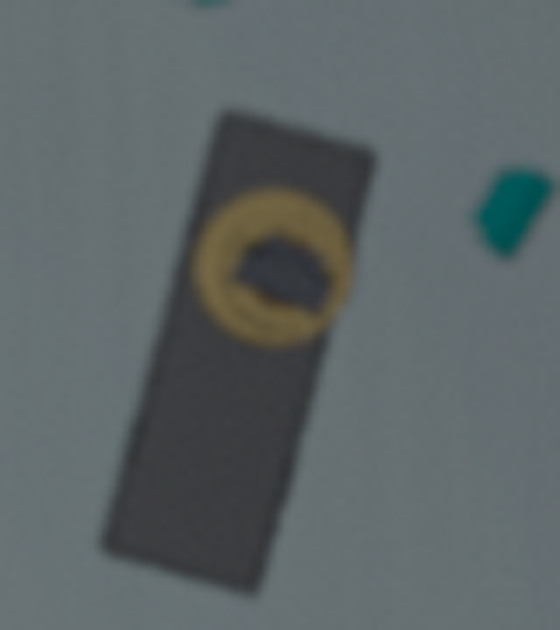

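View pics/c3.png

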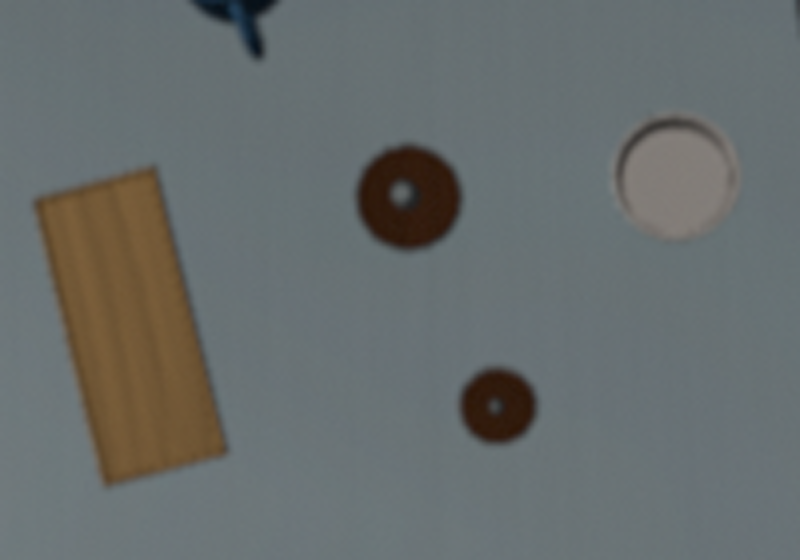

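The crops confirm that the steel-dark clip sits on the pile at top (375,239); the teal look-alikes lie off it on the table. Now I'll convert these to positions.

```bash
cat > m1.py <<'E'
from h import *
T=load('top0')
def c(f,s,x0,y0,pts,z):
    return np.array([at(T,((x+.5)/s-.5+x0,(y+.5)/s-.5+y0),z)[:2] for x,y in pts])
tr=c(0,4,130,170,[(36,200),(155,167),(228,453),(108,487)],.010)
print('tray',tr.mean(0),np.linalg.norm(tr-np.roll(tr,-1,0),axis=1), np.arctan2(*(tr[0]-tr[3])[::-1]),np.arctan2(*(tr[1]-tr[2])[::-1]))
print('slim',c(0,4,130,170,[(498,406),(460,406),(537,406),(498,367),(498,444)],.010), c(0,4,130,170,[(495,406)],.04))
print('stout',c(0,4,130,170,[(409,197),(357,197),(461,197),(409,145),(409,250)],.010), c(0,4,130,170,[(402,193)],.04))
print('ram',c(0,4,130,170,[(676,175),(612,175),(740,175),(676,112),(676,240)],.042))
ca=c(0,7,335,200,[(225,108),(375,152),(257,595),(103,548)],.03)
print('case',ca.mean(0),np.linalg.norm(ca-np.roll(ca,-1,0),axis=1), np.arctan2(*(ca[0]-ca[3])[::-1]),np.arctan2(*(ca[1]-ca[2])[::-1]))
print('large',c(0,7,335,200,[(272,267),(192,267),(352,267),(272,187),(272,346)],.049))
print('clip',c(0,7,335,200,[(284,272)],.082))
print('mug',at(T,(185,159),.085),'stapler',at(T,(334,154),.05))
S=load('scene0')
print('scene check')
for n,p in [('slimtip',[*c(0,4,130,170,[(495,406)],.04)[0],.04]),('stouttip',[*c(0,4,130,170,[(402,193)],.04)[0],.04]),('ram',[*c(0,4,130,170,[(676,175)],.042)[0],.042]),('largetop',[*c(0,7,335,200,[(272,267)],.049)[0],.049]),('clip',[*c(0,7,335,200,[(284,272)],.082)[0],.082])]+[('case',[*q,.03]) for q in ca]: print(n,proj(S,p)[0])
E
python3 m1.py
```

```text
tray [0.51942096 0.27980779] [0.08765756 0.20526884 0.08714779 0.20654399] 0.24581919420830428 0.24332268288949677
slim [[ 0.45850461  0.02617172]
 [ 0.45916532  0.05218228]
 [ 0.45780508 -0.00049135]
 [ 0.48512697  0.02552768]
 [ 0.43261906  0.02680577]] [[0.45856097 0.026629  ]]
stout [[0.60383134 0.08437823]
 [0.6048354  0.12048957]
 [0.6028231  0.04836796]
 [0.64006291 0.08375064]
 [0.56711517 0.0850436 ]] [[0.6035675  0.08628074]]
ram [[ 0.61030567 -0.09925071]
 [ 0.61154708 -0.05607292]
 [ 0.60905807 -0.14246934]
 [ 0.65322954 -0.10067331]
 [ 0.56634277 -0.09781484]]
case [ 0.50741386 -0.28778664] [0.0614898  0.17869296 0.06250328 0.17777603] -0.31463714596924053 -0.30900429516248995
large [[ 0.53795074 -0.2979005 ]
 [ 0.53894244 -0.26693745]
 [ 0.53693943 -0.32899842]
 [ 0.56871933 -0.29937289]
 [ 0.50768826 -0.29649951]]
clip [[ 0.534006  -0.2962337]]
mug [0.76029558 0.20070206 0.085     ] stapler [ 0.76972053 -0.2011436   0.05      ]
scene check
slimtip [249.91551779 170.88139287]
stouttip [303.71237903 182.94086143]
ram [259.7185817  221.53317257]
largetop [181.41316868 251.2886979 ]
clip [178.90013595 241.08861045]
case [204.30916225 267.0145294 ]
case [180.48274896 277.82583614]
case [151.65834355 229.21996071]
case [174.54759307 220.08898391]
```

```bash
cat > go.py <<'E'
import sys; from h import *
from scipy.spatial.transform import Rotation as Rn
s=status.get_state(); q=s['orientation']; M=Rn.from_quat([q[1],q[2],q[3],q[0]]).as_matrix()
x,y,z=map(float,sys.argv[1:4])
d=M.T@(np.array([x,y,z])-s['ee_pos']); yaw=np.arctan2(M[1,1],M[0,1])
print('d',d.round(4),'jawyaw',yaw.round(4),'pos',s['ee_pos'].round(4),'tilt',M[:,2].round(4),'j',s['joint_positions'].round(3),'open',s['opening'],'t',s['time_s'])
if len(sys.argv)>4:
    w=float(sys.argv[4]); print('turn', -((w-yaw+np.pi/2)%np.pi-np.pi/2))
E
python3 go.py 0.55 -0.3 0.22 1.26
```

```text
d [-0.6123 -0.7574 -0.0052] jawyaw 1.285 pos [0.1761 0.5993 0.214 ] tilt [-3.e-04 -1.e-03 -1.e+00] j [ 1.283  0.354  1.634  0.     1.155 -0.002] open 0.09178070269429826 t 0.15
turn 0.025023892675223314
```

drive_tool(
  targets=[
    {"dx":-0.612,"dy":-0.757,"dz":-0.005},
    {"dx":-0.612,"dy":-0.757,"dz":-0.005},
    {"dx":-0.612,"dy":-0.757,"dz":-0.005},
    {"dx":-0.612,"dy":-0.757,"dz":-0.005},
    {"dx":-0.612,"dy":-0.757,"dz":-0.005},
    {"dx":-0.612,"dy":-0.757,"dz":-0.005},
    {"dx":-0.612,"dy":-0.757,"dz":-0.005},
    {"dx":-0.612,"dy":-0.757,"dz":-0.005},
  ],
)

```text
validation failed for argument at $.ta...
```

```bash
python3 go.py 0.55 -0.3 0.22 1.26
```

```text
d [-0.6123 -0.7574 -0.0052] jawyaw 1.285 pos [0.1761 0.5993 0.214 ] tilt [-3.e-04 -1.e-03 -1.e+00] j [ 1.283  0.354  1.634  0.     1.155 -0.002] open 0.09178070269429826 t 0.15
turn 0.025023892675223314
```

All keys needed, perhaps.

drive_tool(
  targets=[
    {"hand":0,"dx":-0.612,"dy":-0.757,"dz":-0.005,"turn":0},
    {"hand":0,"dx":-0.612,"dy":-0.757,"dz":-0.005,"turn":0},
    {"hand":0,"dx":-0.612,"dy":-0.757,"dz":-0.005,"turn":0},
    {"hand":0,"dx":-0.612,"dy":-0.757,"dz":-0.005,"turn":0},
    {"hand":0,"dx":-0.612,"dy":-0.757,"dz":-0.005,"turn":0},
    {"hand":0,"dx":-0.612,"dy":-0.757,"dz":-0.005,"turn":0},
    {"hand":0,"dx":-0.612,"dy":-0.757,"dz":-0.005,"turn":0},
    {"hand":0,"dx":-0.612,"dy":-0.757,"dz":-0.005,"turn":0},
  ],
)

```text
time_s: 0.82
ee_pos: [0.3043, 0.29, 0.2163]
orientation: [0.0, 0.142, 0.99, 0.0]
ft_force: [0.5, 0.0, 0.4]
opening: 0.0918
```

```bash
python3 go.py 0.55 -0.3 0.22 1.26
```

```text
d [-0.4018 -0.497  -0.0037] jawyaw 1.2856 pos [0.3043 0.29   0.2163] tilt [ 1.e-04 -0.e+00 -1.e+00] j [ 0.758  0.023  2.043 -0.     1.076 -0.528] open 0.09175645630381307 t 0.8167
turn 0.02557458730576112
```

drive_tool(
  targets=[
    {"hand":0,"dx":-0.402,"dy":-0.497,"dz":-0.004,"turn":0.025},
    {"hand":0,"dx":-0.402,"dy":-0.497,"dz":-0.004,"turn":0.025},
    {"hand":0,"dx":-0.402,"dy":-0.497,"dz":-0.004,"turn":0.025},
    {"hand":0,"dx":-0.402,"dy":-0.497,"dz":-0.004,"turn":0.025},
    {"hand":0,"dx":-0.402,"dy":-0.497,"dz":-0.004,"turn":0.025},
    {"hand":0,"dx":-0.402,"dy":-0.497,"dz":-0.004,"turn":0.025},
    {"hand":0,"dx":-0.402,"dy":-0.497,"dz":-0.004,"turn":0.025},
    {"hand":0,"dx":-0.402,"dy":-0.497,"dz":-0.004,"turn":0.025},
  ],
)

```text
time_s: 1.48
ee_pos: [0.4325, -0.0181, 0.2186]
orientation: [0.0, 0.155, 0.988, 0.0]
ft_force: [0.4, 0.2, 0.6]
opening: 0.0918
```

```bash
python3 go.py 0.55 -0.3 0.22 1.26
```

```text
d [-0.1982 -0.2324 -0.0014] jawyaw 1.2598 pos [ 0.4325 -0.0181  0.2186] tilt [ 5.e-04  1.e-04 -1.e+00] j [-0.045  0.042  2.018  0.     1.082 -1.305] open 0.09175408580562631 t 1.4833
turn -0.0002388966572259843
```

drive_tool(
  targets=[
    {"hand":0,"dx":-0.198,"dy":-0.232,"dz":-0.001,"turn":0},
    {"hand":0,"dx":-0.198,"dy":-0.232,"dz":-0.001,"turn":0},
    {"hand":0,"dx":-0.198,"dy":-0.232,"dz":-0.001,"turn":0},
    {"hand":0,"dx":-0.198,"dy":-0.232,"dz":-0.001,"turn":0},
    {"hand":0,"dx":-0.198,"dy":-0.232,"dz":-0.001,"turn":0},
    {"hand":0,"dx":-0.198,"dy":-0.232,"dz":-0.001,"turn":0},
    {"hand":0,"dx":-0.198,"dy":-0.232,"dz":-0.001,"turn":0},
    {"hand":0,"dx":-0.198,"dy":-0.232,"dz":-0.001,"turn":0},
  ],
)

```text
time_s: 2.15
ee_pos: [0.5512, -0.3022, 0.219]
orientation: [0.001, 0.156, 0.988, -0.001]
ft_force: [-0.9, -0.6, 0.3]
opening: 0.0918
```

```bash
python3 go.py 0.55 -0.3 0.22 1.26; python3 -c "
from h import *
im=snap('wrist','w1'); print(-np.array(im['R']).T@im['t'],np.array(im['R'])[2])"
```

```text
d [ 0.0019  0.0017 -0.001 ] jawyaw 1.2579 pos [ 0.5512 -0.3022  0.219 ] tilt [ 0.0011 -0.0019 -1.    ] j [-5.030e-01  3.540e-01  1.622e+00 -1.000e-03  1.164e+00 -1.761e+00] open 0.0918365143328444 t 2.15
turn -0.0020822854831223925
[ 0.47394976 -0.27672163  0.38908784] [ 0.27433229 -0.09053826 -0.95736337]
```

View pics/w1.png

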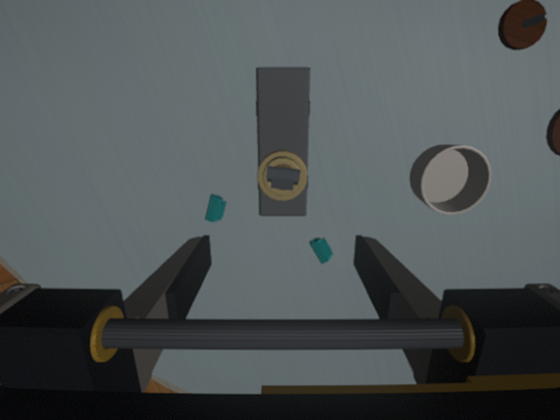

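```bash
python3 -c "
from h import *
crop('w1',240,135,90,90,7,'c4')"
```

```text
(no output)
```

View pics/c4.png

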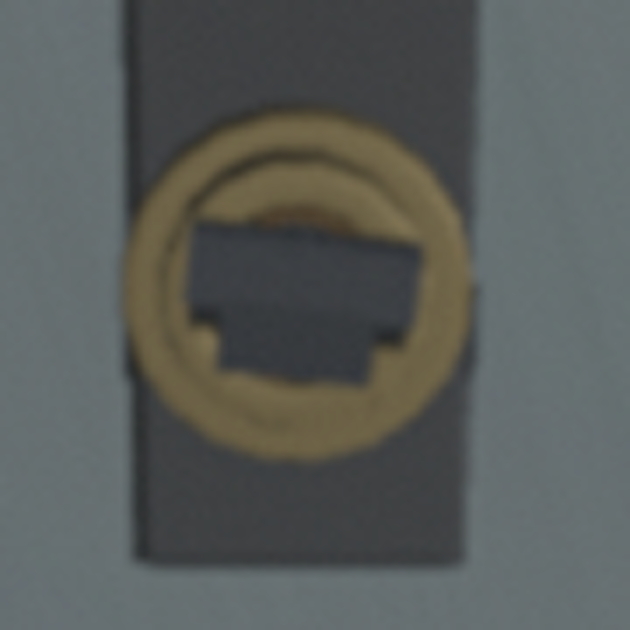

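```bash
cat > cc.py <<'E'
from h import *
def cw(f,pts,z,x0=240,y0=135,s=7):
    W=load(f); return np.array([at(W,((x+.5)/s-.5+x0,(y+.5)/s-.5+y0),z) for x,y in pts])
E
python3 - <<'E'
from cc import *
b=cw('w1',[(192,224),(422,245),(370,385),(222,370)],.082); print(b)
d=b[1]-b[0]; print('len',np.linalg.norm(d),'yaw',np.arctan2(d[1],d[0]), 'depth',np.linalg.norm((b[2]+b[3]-b[0]-b[1])/2))
print('clip ctr top-z', b.mean(0))
print('large',cw('w1',[(298,283),(125,283),(472,283),(298,105),(298,462)],.049))
print('small',cw('w1',[(300,150),(165,285),(435,285)],.068))
k=cw('w1',[(135,565),(465,565),(125,5),(478,5)],.03);print('case',k)
E
```

```text
[[ 0.51780884 -0.30821597  0.082     ]
 [ 0.5315511  -0.27613774  0.082     ]
 [ 0.54994244 -0.29013561  0.082     ]
 [ 0.54065873 -0.31110832  0.082     ]]
len 0.034897880663652486 yaw 1.1660509816301898 depth 0.022282942583718303
clip ctr top-z [ 0.53499028 -0.29639941  0.082     ]
large [[ 0.53749614 -0.29783369  0.049     ]
 [ 0.52851444 -0.32556468  0.049     ]
 [ 0.54651198 -0.26994526  0.049     ]
 [ 0.50923937 -0.28868158  0.049     ]
 [ 0.56735276 -0.30750394  0.049     ]]
small [[ 0.51398856 -0.28986196  0.068     ]
 [ 0.52773417 -0.31688542  0.068     ]
 [ 0.5409579  -0.27601805  0.068     ]]
case [[ 0.58217702 -0.34408912  0.03      ]
 [ 0.60098957 -0.28590352  0.03      ]
 [ 0.4859061  -0.31231019  0.03      ]
 [ 0.50453494 -0.25477872  0.03      ]]
```

```bash
python3 go.py 0.535 -0.2965 0.13 1.166
```

```text
d [0.0172 0.0004 0.0888] jawyaw 1.2573 pos [ 0.5512 -0.302   0.2188] tilt [ 7.0e-04 -1.5e-03 -1.0e+00] j [-5.030e-01  3.540e-01  1.622e+00 -1.000e-03  1.164e+00 -1.760e+00] open 0.09181234657525045 t 2.2
turn 0.09131716842730953
```

drive_tool(
  targets=[
    {"hand":0.2,"dx":0.017,"dy":0,"dz":0.04,"turn":0.091},
    {"hand":0.3,"dx":0.017,"dy":0,"dz":0.08,"turn":0.091},
    {"hand":0.3,"dx":0.017,"dy":0,"dz":0.099,"turn":0.091},
    {"hand":0.3,"dx":0.017,"dy":0,"dz":0.099,"turn":0.091},
    {"hand":0.3,"dx":0.017,"dy":0,"dz":0.099,"turn":0.091},
  ],
)

```text
time_s: 2.62
ee_pos: [0.5329, -0.291, 0.1199]
orientation: [-0.001, 0.199, 0.98, 0.0]
ft_force: [0.8, 0.1, 0.7]
opening: 0.0643
```

```bash
python3 go.py 0.535 -0.2965 0.0715 1.166;python3 -c "
from h import *
snap('wrist','w2'); crop('w2',180,150,200,150,4,'c5')"
```

```text
d [-0.0043 -0.0043  0.0484] jawyaw 1.1694 pos [ 0.5329 -0.291   0.1199] tilt [-0.0021  0.0013 -1.    ] j [-0.502  0.429  1.752  0.     0.963 -1.672] open 0.0643412357845067 t 2.6167
turn 0.003432208293414396
```

View pics/c5.png

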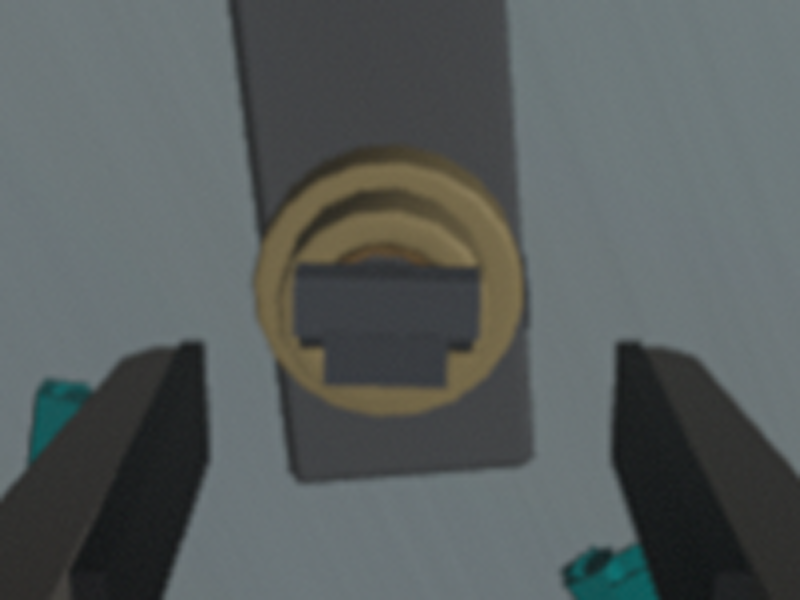

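```bash
python3 - <<'E'
from cc import *
b=cw('w2',[(296,278),(480,280),(446,386),(324,384)],.082,180,150,4); print(b,b.mean(0))
d=b[1]-b[0];print(np.linalg.norm(d),np.arctan2(d[1],d[0]))
E
python3 go.py 0.535 -0.2965 0.0715 1.166
```

```text
[[ 0.51826284 -0.30789778  0.082     ]
 [ 0.5322047  -0.27610301  0.082     ]
 [ 0.54985548 -0.2903603   0.082     ]
 [ 0.54021122 -0.31198648  0.082     ]] [ 0.53513356 -0.29658689  0.082     ]
0.034717193204772005 1.1575506077494115
d [-0.0027 -0.0041  0.0499] jawyaw 1.1695 pos [ 0.5341 -0.2917  0.1214] tilt [ 5.e-04 -1.e-04 -1.e+00] j [-0.502  0.428  1.75   0.     0.963 -1.672] open 0.0645604239613016 t 2.6667
turn 0.0034870521626360063
```

drive_tool(
  targets=[
    {"hand":0.3,"dx":-0.003,"dy":-0.004,"dz":0.025,"turn":0.005},
    {"hand":0.3,"dx":-0.003,"dy":-0.004,"dz":0.0495,"turn":0.005},
    {"hand":0.3,"dx":-0.003,"dy":-0.004,"dz":0.0495,"turn":0.005},
    {"hand":0.9,"dx":-0.003,"dy":-0.004,"dz":0.0495,"turn":0.005},
    {"hand":0.9,"dx":-0.003,"dy":-0.004,"dz":0.0495,"turn":0.005},
    {"hand":0.9,"dx":-0.003,"dy":-0.004,"dz":0.0495,"turn":0.005},
    {"hand":0.9,"dx":-0.003,"dy":-0.004,"dz":0.0495,"turn":0.005},
    {"hand":0.9,"dx":-0.003,"dy":-0.004,"dz":0.0495,"turn":0.005},
  ],
)

```text
time_s: 3.33
ee_pos: [0.5357, -0.2973, 0.0724]
orientation: [0.001, 0.202, 0.979, -0.0]
ft_force: [-1.0, -0.2, 6.4]
opening: 0.0356
```

```bash
python3 go.py 0.535 -0.2965 0.15 1.166
```

```text
d [ 0.0008  0.0005 -0.0776] jawyaw 1.164 pos [ 0.5357 -0.2973  0.0724] tilt [ 0.002 -0.001 -1.   ] j [-0.509  0.496  1.772  0.     0.872 -1.673] open 0.035601504448821375 t 3.3333
turn -0.002022491574551477
```

drive_tool(
  targets=[
    {"hand":0.9,"dx":0,"dy":0,"dz":0,"turn":0},
    {"hand":0.9,"dx":0,"dy":0,"dz":-0.02,"turn":0},
    {"hand":0.9,"dx":0,"dy":0,"dz":-0.05,"turn":0},
    {"hand":0.9,"dx":0,"dy":0,"dz":-0.08,"turn":0},
    {"hand":0.9,"dx":0,"dy":0,"dz":-0.08,"turn":0},
    {"hand":0.9,"dx":0,"dy":0,"dz":-0.08,"turn":0},
  ],
)

```text
time_s: 3.83
ee_pos: [0.536, -0.2977, 0.1532]
orientation: [0.002, 0.202, 0.979, -0.001]
ft_force: [-0.4, -0.1, -0.8]
opening: 0.0355
```

```bash
python3 go.py 0.6103 -0.0993 0.12 1.166;python3 -c "
from h import *
snap('wrist','w3')"
```

```text
d [0.0104 0.2116 0.033 ] jawyaw 1.164 pos [ 0.536  -0.2977  0.1532] tilt [ 0.0037 -0.0021 -1.    ] j [-0.509  0.395  1.719 -0.     1.023 -1.673] open 0.03549470191416459 t 3.8333
turn -0.002028922127655708
```

View pics/w3.png

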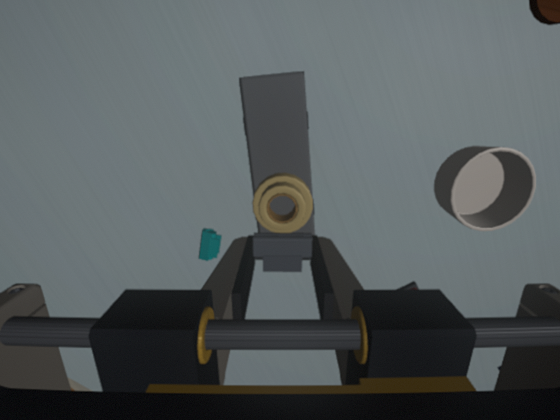

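The clip is held between the fingers at (282,250), and the rolls stayed put at (283,205). Next stop is the ramekin.

drive_tool(
  targets=[
    {"hand":0.9,"dx":0.002,"dy":0.04,"dz":0,"turn":0},
    {"hand":0.9,"dx":0.004,"dy":0.08,"dz":0,"turn":0},
    {"hand":0.9,"dx":0.006,"dy":0.12,"dz":0.01,"turn":0},
    {"hand":0.9,"dx":0.008,"dy":0.16,"dz":0.02,"turn":0},
    {"hand":0.9,"dx":0.01,"dy":0.2,"dz":0.03,"turn":0},
    {"hand":0.9,"dx":0.01,"dy":0.211,"dz":0.033,"turn":0},
    {"hand":0.9,"dx":0.01,"dy":0.211,"dz":0.033,"turn":0},
    {"hand":0.9,"dx":0.01,"dy":0.211,"dz":0.033,"turn":0},
  ],
)

```text
time_s: 4.55
ee_pos: [0.6083, -0.0988, 0.1166]
orientation: [-0.001, 0.201, 0.98, -0.0]
ft_force: [0.1, -0.5, -0.4]
opening: 0.0358
```

```bash
python3 -c "
from h import *
snap('wrist','w4')";python3 go.py 0.6103 -0.0993 0.028 1.166
```

```text
d [-0.0017  0.0012  0.0891] jawyaw 1.1645 pos [ 0.6084 -0.0998  0.1171] tilt [-1.6e-03 -2.0e-04 -1.0e+00] j [-1.650e-01  4.450e-01  1.733e+00 -1.000e-03  9.650e-01 -1.329e+00] open 0.03553040783367013 t 4.6
turn -0.001506762198758782
```

View pics/w4.png

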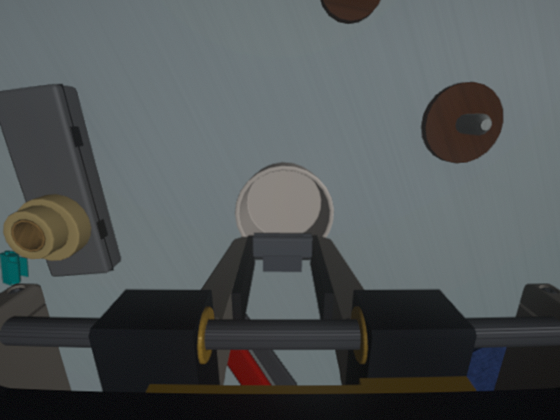

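drive_tool(
  targets=[
    {"hand":0.9,"dx":-0.0015,"dy":0.001,"dz":0.04,"turn":0},
    {"hand":0.9,"dx":-0.0015,"dy":0.001,"dz":0.07,"turn":0},
    {"hand":0.9,"dx":-0.0015,"dy":0.001,"dz":0.079,"turn":0},
    {"hand":0.9,"dx":-0.0015,"dy":0.001,"dz":0.079,"turn":0},
    {"hand":0.9,"dx":-0.0015,"dy":0.001,"dz":0.079,"turn":0},
    {"hand":0.55,"dx":-0.0015,"dy":0.001,"dz":0.079,"turn":0},
    {"hand":0.55,"dx":-0.0015,"dy":0.001,"dz":0.079,"turn":0},
    {"hand":0.55,"dx":-0.0015,"dy":0.001,"dz":0.079,"turn":0},
  ],
)

```text
time_s: 5.27
ee_pos: [0.6119, -0.0993, 0.0405]
orientation: [0.001, 0.202, 0.979, 0.0]
ft_force: [0.7, 0.3, 0.2]
opening: 0.0412
```

drive_tool(
  targets=[
    {"hand":0.55,"dx":0,"dy":0,"dz":-0.02,"turn":0},
    {"hand":0.4,"dx":0,"dy":0,"dz":-0.06,"turn":0},
    {"hand":0.2,"dx":0,"dy":0,"dz":-0.1,"turn":0},
    {"hand":0.2,"dx":0,"dy":0,"dz":-0.1,"turn":0},
  ],
)

```text
time_s: 5.6
ee_pos: [0.6156, -0.0996, 0.1475]
orientation: [0.006, 0.202, 0.979, 0.0]
ft_force: [1.6, -0.8, 1.0]
opening: 0.0591
```

```bash
python3 -c "
from h import *
snap('wrist','w5')";python3 go.py 0.535 -0.297 0.14 1.166
```

```text
d [-0.0053 -0.2129  0.0039] jawyaw 1.1641 pos [ 0.6143 -0.0994  0.1444] tilt [ 0.0093 -0.0015 -1.    ] j [-0.163  0.416  1.709 -0.     1.007 -1.327] open 0.06333879716429133 t 5.65
turn -0.0018520128877621556
```

View pics/w5.png

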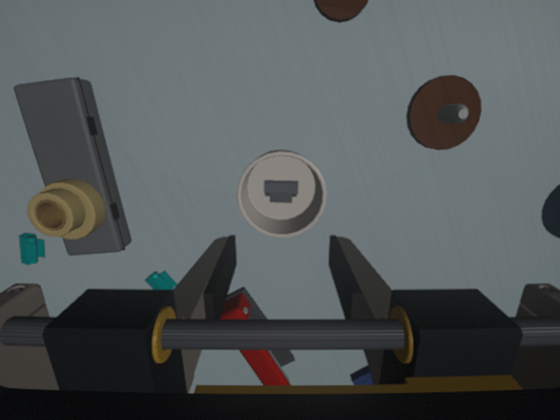

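The clip lies flat in the ramekin at (281,190). I'll go back to the pile.

drive_tool(
  targets=[
    {"hand":0.2,"dx":-0.001,"dy":-0.04,"dz":0,"turn":0},
    {"hand":0.2,"dx":-0.002,"dy":-0.08,"dz":0,"turn":0},
    {"hand":0.2,"dx":-0.003,"dy":-0.12,"dz":0,"turn":0},
    {"hand":0.2,"dx":-0.004,"dy":-0.16,"dz":0,"turn":0},
    {"hand":0.2,"dx":-0.005,"dy":-0.2,"dz":0.004,"turn":0},
    {"hand":0.2,"dx":-0.005,"dy":-0.213,"dz":0.004,"turn":0},
    {"hand":0.2,"dx":-0.005,"dy":-0.213,"dz":0.004,"turn":0},
    {"hand":0.2,"dx":-0.005,"dy":-0.213,"dz":0.004,"turn":0},
  ],
)

```text
time_s: 6.32
ee_pos: [0.5308, -0.2965, 0.1345]
orientation: [-0.0, 0.203, 0.979, 0.0]
ft_force: [1.0, 0.7, -0.1]
opening: 0.0735
```

```bash
python3 -c "
from h import *
snap('wrist','w6'); crop('w6',230,150,110,110,6,'c6')";python3 go.py 0.535 -0.297 0.14 1.166
```

```text
d [-0.0039  0.0003 -0.0054] jawyaw 1.1634 pos [ 0.5313 -0.2957  0.1346] tilt [-3.e-04  7.e-04 -1.e+00] j [-5.110e-01  4.120e-01  1.741e+00  1.000e-03  9.890e-01 -1.674e+00] open 0.07321375072527067 t 6.3667
turn -0.00258043118738871
```

View pics/c6.png

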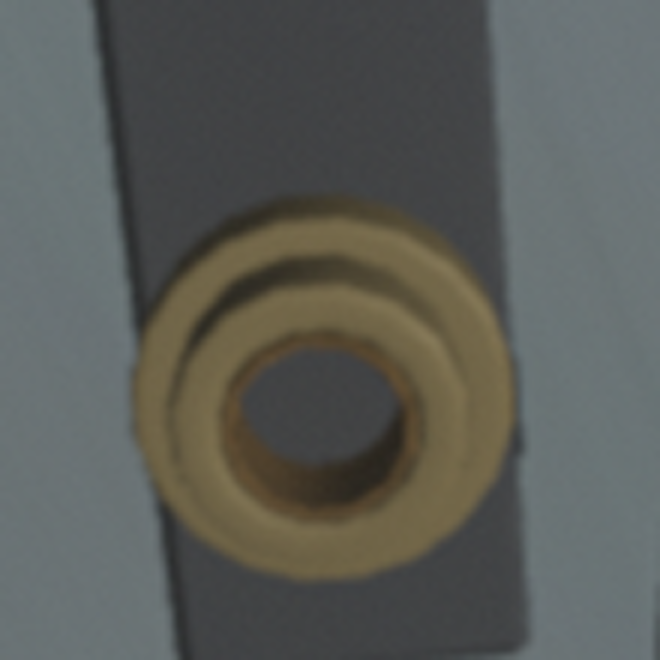

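```bash
python3 - <<'E'
from cc import *
print(cw('w6',[(321,427),(220,427),(423,427),(321,330),(321,522)],.068,230,150,6))
print(cw('w6',[(325,398),(138,398),(512,398),(325,217),(325,580)],.049,230,150,6))
E
python3 go.py 0.535 -0.297 0.0525 1.166
```

```text
[[ 0.53572861 -0.29749218  0.068     ]
 [ 0.52997383 -0.3107648   0.068     ]
 [ 0.54154384 -0.28408847  0.068     ]
 [ 0.52240945 -0.29173276  0.068     ]
 [ 0.54922325 -0.30332731  0.068     ]]
[[ 0.53797797 -0.29772092  0.049     ]
 [ 0.52652483 -0.32413877  0.049     ]
 [ 0.54944099 -0.27130169  0.049     ]
 [ 0.51176289 -0.28640511  0.049     ]
 [ 0.56606735 -0.3098446   0.049     ]]
d [-0.004   0.0002  0.0821] jawyaw 1.1634 pos [ 0.5313 -0.2957  0.1346] tilt [-3.e-04  7.e-04 -1.e+00] j [-5.110e-01  4.120e-01  1.741e+00  1.000e-03  9.890e-01 -1.674e+00] open 0.07321375072527067 t 6.3667
turn -0.00258043118738871
```

drive_tool(
  targets=[
    {"hand":0.2,"dx":-0.0045,"dy":0,"dz":0.04,"turn":0},
    {"hand":0.2,"dx":-0.0045,"dy":0,"dz":0.07,"turn":0},
    {"hand":0.2,"dx":-0.0045,"dy":0,"dz":0.081,"turn":0},
    {"hand":0.2,"dx":-0.0045,"dy":0,"dz":0.081,"turn":0},
    {"hand":0.9,"dx":-0.0045,"dy":0,"dz":0.081,"turn":0},
    {"hand":0.9,"dx":-0.0045,"dy":0,"dz":0.081,"turn":0},
    {"hand":0.9,"dx":-0.0045,"dy":0,"dz":0.081,"turn":0},
    {"hand":0.9,"dx":-0.0045,"dy":0,"dz":0.081,"turn":0},
  ],
)

```text
time_s: 7.03
ee_pos: [0.5363, -0.2987, 0.0555]
orientation: [0.001, 0.202, 0.979, -0.0]
ft_force: [-0.7, 0.0, 0.6]
opening: 0.0492
```

drive_tool(
  targets=[
    {"hand":0.9,"dx":0,"dy":0,"dz":0,"turn":0},
    {"hand":0.9,"dx":0,"dy":0,"dz":0,"turn":0},
  ],
)

```text
time_s: 7.2
ee_pos: [0.5361, -0.2986, 0.0552]
orientation: [0.001, 0.202, 0.979, -0.0]
ft_force: [-0.4, 0.9, 6.6]
opening: 0.0431
```

```bash
python3 go.py 0.5357 -0.2975 0.0525 1.166
```

```text
d [0.0008 0.0009 0.0027] jawyaw 1.1638 pos [ 0.5361 -0.2986  0.0552] tilt [ 1.9e-03 -8.0e-04 -1.0e+00] j [-0.511  0.521  1.777  0.     0.842 -1.675] open 0.0430570693808348 t 7.2
turn -0.002231290205529257
```

drive_tool(
  targets=[
    {"hand":0.9,"dx":0,"dy":0,"dz":0,"turn":0},
    {"hand":0.9,"dx":0,"dy":0,"dz":-0.015,"turn":0},
    {"hand":0.9,"dx":0,"dy":0,"dz":-0.04,"turn":0},
    {"hand":0.9,"dx":0,"dy":0,"dz":-0.07,"turn":0},
    {"hand":0.9,"dx":0,"dy":0,"dz":-0.07,"turn":0},
    {"hand":0.9,"dx":0,"dy":0,"dz":-0.07,"turn":0},
  ],
)

```text
time_s: 7.7
ee_pos: [0.5364, -0.299, 0.1259]
orientation: [0.002, 0.202, 0.979, -0.001]
ft_force: [0.4, 0.4, -0.2]
opening: 0.0434
```

```bash
python3 go.py 0.4585 0.0265 0.1 1.166;python3 -c "
from h import *
snap('wrist','w7')"
```

```text
d [0.2005 0.2681 0.025 ] jawyaw 1.1638 pos [ 0.5364 -0.299   0.1259] tilt [ 0.0034 -0.0019 -1.    ] j [-0.511  0.429  1.737 -0.     0.972 -1.675] open 0.04336537337810222 t 7.7
turn -0.002178738438128436
```

View pics/w7.png

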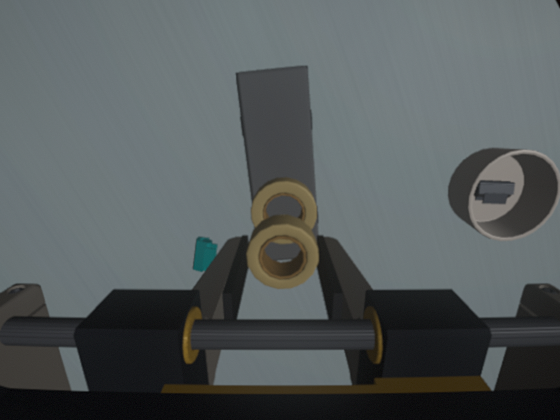

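The small roll is gripped and level at (283,250); the large roll is left on the case. On to the slim post.

drive_tool(
  targets=[
    {"hand":0.9,"dx":0.02,"dy":0.027,"dz":0,"turn":0},
    {"hand":0.9,"dx":0.044,"dy":0.059,"dz":0,"turn":0},
    {"hand":0.9,"dx":0.068,"dy":0.091,"dz":0,"turn":0},
    {"hand":0.9,"dx":0.092,"dy":0.123,"dz":0,"turn":0},
    {"hand":0.9,"dx":0.116,"dy":0.155,"dz":0,"turn":0},
    {"hand":0.9,"dx":0.14,"dy":0.187,"dz":0,"turn":0},
    {"hand":0.9,"dx":0.164,"dy":0.219,"dz":0.01,"turn":0},
    {"hand":0.9,"dx":0.188,"dy":0.251,"dz":0.02,"turn":0},
  ],
)

```text
time_s: 8.42
ee_pos: [0.4607, 0.0081, 0.103]
orientation: [-0.0, 0.202, 0.979, -0.0]
ft_force: [0.9, -0.0, -0.5]
opening: 0.0434
```

drive_tool(
  targets=[
    {"hand":0.9,"dx":0.012,"dy":0.017,"dz":0.005,"turn":0},
    {"hand":0.9,"dx":0.012,"dy":0.017,"dz":0.005,"turn":0},
    {"hand":0.9,"dx":0.012,"dy":0.017,"dz":0.005,"turn":0},
    {"hand":0.9,"dx":0.012,"dy":0.017,"dz":0.005,"turn":0},
  ],
)

```text
time_s: 8.75
ee_pos: [0.4575, 0.0266, 0.0984]
orientation: [-0.0, 0.202, 0.979, -0.0]
ft_force: [-0.1, -0.9, -0.2]
opening: 0.0434
```

```bash
python3 -c "
from h import *
snap('wrist','w8')";python3 go.py 0.4585 0.0265 0.0175 1.166
```

```text
d [-0.0006  0.0005  0.0811] jawyaw 1.1636 pos [0.4578 0.0262 0.0986] tilt [-4.e-04 -3.e-04 -1.e+00] j [ 0.054  0.256  2.083 -0.     0.803 -1.109] open 0.04317180085737714 t 8.8
turn -0.0024442954626402447
```

View pics/w8.png

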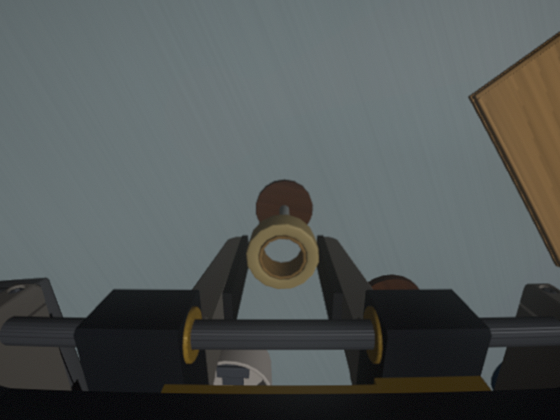

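Run:
```python
from h import *
W=load('w8')
for p in [(256,207),(312.5,207),(284,179.5)]: print(at(W,p,.01))
print(proj(W,[[.4585,.0265,.01],[.4585,.0265,.04]]))
```

```text
[0.44737798 0.00479001 0.01      ]
[0.46805096 0.05283609 0.01      ]
[0.43379425 0.03880918 0.01      ]
[[282.28921418 208.68598868]
 [282.28094136 219.62191093]]
```

drive_tool(
  targets=[
    {"hand":0.9,"dx":0,"dy":0.001,"dz":0.03,"turn":0},
    {"hand":0.9,"dx":0,"dy":0.001,"dz":0.05,"turn":0},
    {"hand":0.9,"dx":0,"dy":0.001,"dz":0.065,"turn":0},
    {"hand":0.9,"dx":0,"dy":0.001,"dz":0.075,"turn":0},
    {"hand":0.9,"dx":0,"dy":0.001,"dz":0.08,"turn":0},
    {"hand":0.9,"dx":0,"dy":0.001,"dz":0.08,"turn":0},
    {"hand":0.9,"dx":0,"dy":0.001,"dz":0.08,"turn":0},
  ],
)

```text
time_s: 9.38
ee_pos: [0.4585, 0.0275, 0.0192]
orientation: [0.0, 0.202, 0.979, 0.0]
ft_force: [-0.5, -0.4, -0.7]
opening: 0.0429
```

```bash
python3 -c "
from h import *
snap('wrist','w9')";python3 go.py 0.4585 0.0265 0.0175 1.166
```

```text
d [-0.0002 -0.0011  0.002 ] jawyaw 1.1635 pos [0.4587 0.0276 0.0195] tilt [ 9.e-04  0.e+00 -1.e+00] j [ 0.057  0.402  2.126 -0.     0.613 -1.107] open 0.0433372112953175 t 9.4333
turn -0.002508819926319683
```

View pics/w9.png

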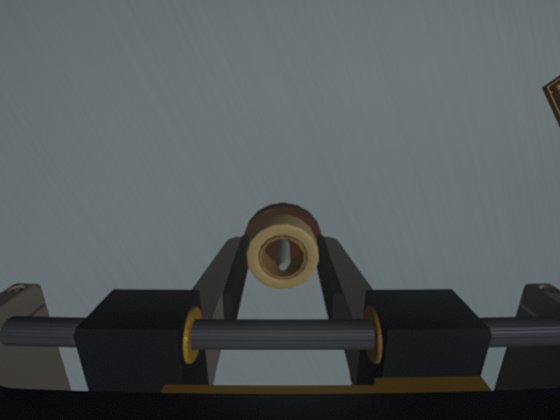

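The post tip shows inside the ring hole at (284,260). Lower the last bit and release.

drive_tool(
  targets=[
    {"hand":0.9,"dx":0,"dy":0,"dz":0.002,"turn":0},
    {"hand":0.9,"dx":0,"dy":0,"dz":0.0025,"turn":0},
    {"hand":0.25,"dx":0,"dy":0,"dz":0.0025,"turn":0},
    {"hand":0.25,"dx":0,"dy":0,"dz":0.0025,"turn":0},
    {"hand":0.25,"dx":0,"dy":0,"dz":0.0025,"turn":0},
    {"hand":0.25,"dx":0,"dy":0,"dz":0.0025,"turn":0},
    {"hand":0.25,"dx":0,"dy":0,"dz":0.0025,"turn":0},
  ],
)

```text
time_s: 10.02
ee_pos: [0.4581, 0.0279, 0.0165]
orientation: [0.0, 0.202, 0.979, 0.0]
ft_force: [0.2, -0.4, -0.3]
opening: 0.0686
```

drive_tool(
  targets=[
    {"hand":0.25,"dx":0,"dy":0,"dz":-0.015,"turn":0},
    {"hand":0.2,"dx":0,"dy":0,"dz":-0.05,"turn":0},
    {"hand":0.1,"dx":0,"dy":0,"dz":-0.09,"turn":0},
    {"hand":0.1,"dx":0,"dy":0,"dz":-0.11,"turn":0},
    {"hand":0.1,"dx":0,"dy":0,"dz":-0.11,"turn":0},
  ],
)

```text
time_s: 10.43
ee_pos: [0.461, 0.0281, 0.1306]
orientation: [0.004, 0.202, 0.979, 0.001]
ft_force: [0.7, -0.1, 0.1]
opening: 0.0826
```

```bash
python3 -c "
from h import *
snap('wrist','w10')";python3 go.py 0.538 -0.298 0.13 1.166
```

```text
d [-0.2008 -0.2685 -0.0012] jawyaw 1.164 pos [0.4598 0.028  0.1285] tilt [ 4.9e-03  3.0e-04 -1.0e+00] j [ 0.058  0.208  2.059  0.     0.869 -1.106] open 0.08260824839515594 t 10.4833
turn -0.002007655000074937
```

View pics/w10.png

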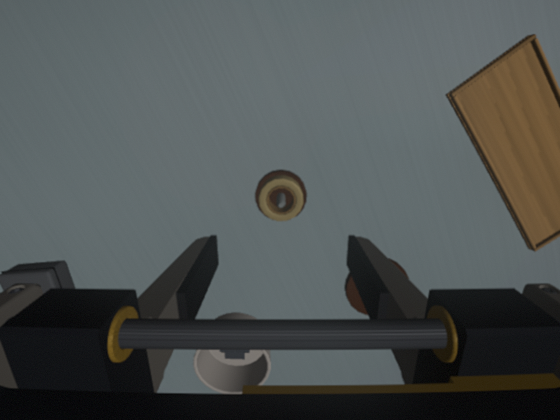

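The small roll is seated on the slim post at (281,198). Returning for the large roll.

drive_tool(
  targets=[
    {"hand":0.1,"dx":-0.024,"dy":-0.032,"dz":0,"turn":0},
    {"hand":0.1,"dx":-0.048,"dy":-0.064,"dz":0,"turn":0},
    {"hand":0.1,"dx":-0.072,"dy":-0.096,"dz":0,"turn":0},
    {"hand":0.1,"dx":-0.096,"dy":-0.128,"dz":0,"turn":0},
    {"hand":0.1,"dx":-0.12,"dy":-0.16,"dz":0,"turn":0},
    {"hand":0.1,"dx":-0.144,"dy":-0.192,"dz":0,"turn":0},
    {"hand":0.1,"dx":-0.168,"dy":-0.224,"dz":0,"turn":0},
    {"hand":0.1,"dx":-0.192,"dy":-0.256,"dz":0,"turn":0},
  ],
)

```text
time_s: 11.15
ee_pos: [0.5323, -0.2848, 0.1243]
orientation: [-0.001, 0.202, 0.979, 0.0]
ft_force: [1.2, 0.2, 0.4]
opening: 0.0827
```

drive_tool(
  targets=[
    {"hand":0.1,"dx":-0.009,"dy":-0.012,"dz":0,"turn":0},
    {"hand":0.1,"dx":-0.009,"dy":-0.012,"dz":0,"turn":0},
    {"hand":0.1,"dx":-0.009,"dy":-0.012,"dz":0,"turn":0},
    {"hand":0.1,"dx":-0.009,"dy":-0.012,"dz":0,"turn":0},
  ],
)

```text
time_s: 11.48
ee_pos: [0.5356, -0.2961, 0.1251]
orientation: [-0.001, 0.202, 0.979, 0.001]
ft_force: [0.6, -0.1, 0.5]
opening: 0.0829
```

```bash
python3 -c "
from h import *
snap('wrist','w11');crop('w11',230,150,110,110,6,'c11')";python3 go.py 0.538 -0.298 0.035 1.166
```

```text
d [-0.003  -0.0011  0.0905] jawyaw 1.1649 pos [ 0.5358 -0.2959  0.1255] tilt [-0.0017  0.0013 -1.    ] j [-0.507  0.429  1.737  0.     0.978 -1.672] open 0.08229301745775794 t 11.5333
turn -0.001075011523070879
```

View pics/c11.png

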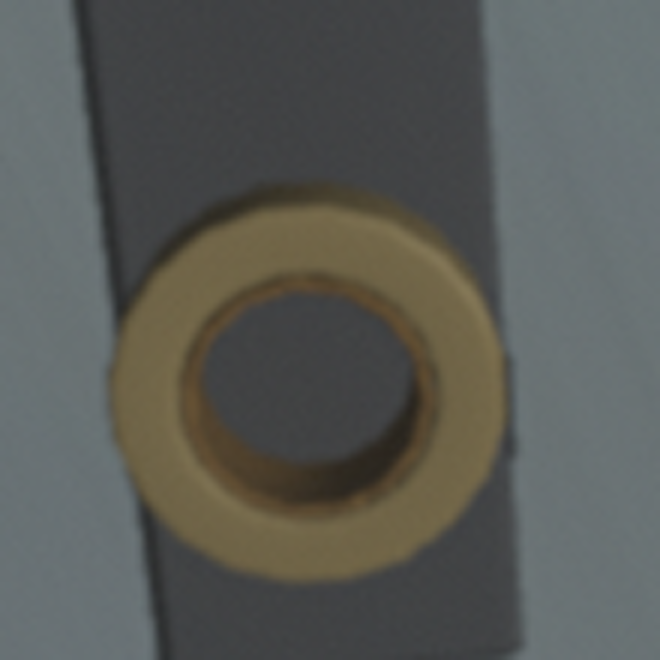

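```bash
python3 - <<'E'
from cc import *
print(cw('w11',[(309,393),(113,393),(505,393),(309,205),(309,582)],.049,230,150,6))
E
python3 go.py 0.538 -0.298 0.0345 1.166
```

```text
[[ 0.53794667 -0.29787497  0.049     ]
 [ 0.52644798 -0.32455153  0.049     ]
 [ 0.54945331 -0.2712011   0.049     ]
 [ 0.51180995 -0.28657838  0.049     ]
 [ 0.565997   -0.3099994   0.049     ]]
d [-0.003  -0.0011  0.091 ] jawyaw 1.1649 pos [ 0.5358 -0.2959  0.1255] tilt [-0.0017  0.0013 -1.    ] j [-0.507  0.429  1.737  0.     0.978 -1.672] open 0.08229301745775794 t 11.5333
turn -0.001075011523070879
```

drive_tool(
  targets=[
    {"hand":0.1,"dx":-0.003,"dy":-0.001,"dz":0.04,"turn":0},
    {"hand":0.1,"dx":-0.003,"dy":-0.001,"dz":0.07,"turn":0},
    {"hand":0.1,"dx":-0.003,"dy":-0.001,"dz":0.09,"turn":0},
    {"hand":0.1,"dx":-0.003,"dy":-0.001,"dz":0.09,"turn":0},
    {"hand":0.9,"dx":-0.003,"dy":-0.001,"dz":0.09,"turn":0},
    {"hand":0.9,"dx":-0.003,"dy":-0.001,"dz":0.09,"turn":0},
    {"hand":0.9,"dx":-0.003,"dy":-0.001,"dz":0.09,"turn":0},
    {"hand":0.9,"dx":-0.003,"dy":-0.001,"dz":0.09,"turn":0},
  ],
)

```text
time_s: 12.2
ee_pos: [0.5401, -0.3001, 0.0382]
orientation: [0.001, 0.202, 0.979, -0.0]
ft_force: [0.8, 1.8, 5.5]
opening: 0.0595
```

drive_tool(
  targets=[
    {"hand":0.9,"dx":0,"dy":0,"dz":0,"turn":0},
    {"hand":0.9,"dx":0,"dy":0,"dz":0,"turn":0},
    {"hand":0.9,"dx":0,"dy":0,"dz":0,"turn":0},
  ],
)

```text
time_s: 12.45
ee_pos: [0.5402, -0.3001, 0.0382]
orientation: [0.001, 0.202, 0.979, -0.0]
ft_force: [-0.3, 2.7, 8.3]
opening: 0.0593
```

```bash
python3 go.py 0.6037 0.085 0.11 1.166
```

```text
d [ 0.0939  0.3788 -0.072 ] jawyaw 1.1639 pos [ 0.5402 -0.3001  0.0382] tilt [ 2.5e-03 -9.0e-04 -1.0e+00] j [-5.100e-01  5.490e-01  1.775e+00  1.000e-03  8.140e-01 -1.674e+00] open 0.059311400827507355 t 12.45
turn -0.0021242295761179086
```

drive_tool(
  targets=[
    {"hand":0.9,"dx":0,"dy":0,"dz":-0.015,"turn":0},
    {"hand":0.9,"dx":0,"dy":0,"dz":-0.045,"turn":0},
    {"hand":0.9,"dx":0,"dy":0,"dz":-0.085,"turn":0},
    {"hand":0.9,"dx":0,"dy":0,"dz":-0.085,"turn":0},
    {"hand":0.9,"dx":0,"dy":0,"dz":-0.085,"turn":0},
    {"hand":0.9,"dx":0,"dy":0,"dz":-0.085,"turn":0},
  ],
)

```text
time_s: 12.95
ee_pos: [0.5389, -0.2999, 0.1217]
orientation: [0.0, 0.202, 0.979, -0.0]
ft_force: [-0.6, 0.7, -0.7]
opening: 0.0593
```

```bash
python3 go.py 0.6037 0.085 0.11 1.166;python3 -c "
from h import *
snap('wrist','w12')"
```

```text
d [0.0928 0.3791 0.0116] jawyaw 1.1639 pos [ 0.5389 -0.2999  0.1217] tilt [ 7.e-04 -4.e-04 -1.e+00] j [-0.51   0.439  1.731 -0.     0.971 -1.674] open 0.05928034783313158 t 12.95
turn -0.002146402124455493
```

View pics/w12.png

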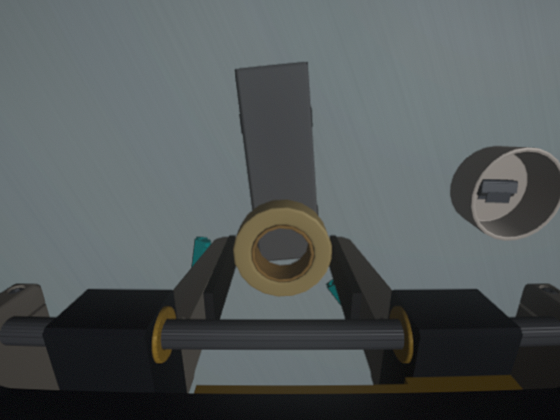

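The large roll is held level at (283,248). Moving to the stout post.

drive_tool(
  targets=[
    {"hand":0.9,"dx":0.009,"dy":0.038,"dz":0,"turn":0},
    {"hand":0.9,"dx":0.018,"dy":0.077,"dz":0,"turn":0},
    {"hand":0.9,"dx":0.028,"dy":0.116,"dz":0,"turn":0},
    {"hand":0.9,"dx":0.038,"dy":0.155,"dz":0,"turn":0},
    {"hand":0.9,"dx":0.047,"dy":0.194,"dz":0,"turn":0},
    {"hand":0.9,"dx":0.057,"dy":0.233,"dz":0,"turn":0},
    {"hand":0.9,"dx":0.066,"dy":0.272,"dz":0,"turn":0},
    {"hand":0.9,"dx":0.076,"dy":0.311,"dz":0,"turn":0},
  ],
)

```text
time_s: 13.67
ee_pos: [0.5913, 0.0177, 0.1199]
orientation: [-0.001, 0.202, 0.979, -0.0]
ft_force: [1.2, -0.5, -0.4]
opening: 0.0594
```

drive_tool(
  targets=[
    {"hand":0.9,"dx":0.009,"dy":0.038,"dz":0,"turn":0},
    {"hand":0.9,"dx":0.016,"dy":0.068,"dz":0,"turn":0},
    {"hand":0.9,"dx":0.016,"dy":0.068,"dz":0.01,"turn":0},
    {"hand":0.9,"dx":0.016,"dy":0.068,"dz":0.01,"turn":0},
    {"hand":0.9,"dx":0.016,"dy":0.068,"dz":0.01,"turn":0},
  ],
)

```text
time_s: 14.08
ee_pos: [0.6029, 0.084, 0.1096]
orientation: [-0.002, 0.202, 0.979, -0.001]
ft_force: [-0.3, -0.5, -0.3]
opening: 0.059
```

```bash
python3 -c "
from h import *
im=snap('wrist','w13'); print(proj(im,[[.6037,.085,.01]]))";python3 go.py 0.6037 0.085 0.02 1.166
```

```text
[[283.40908259 204.77241514]]
d [0.0001 0.0016 0.0902] jawyaw 1.1636 pos [0.6034 0.0835 0.1102] tilt [-2.6e-03 -7.0e-04 -1.0e+00] j [ 0.135  0.444  1.754 -0.     0.947 -1.028] open 0.05892618883464184 t 14.1333
turn -0.002395985570666781
```

View pics/w13.png

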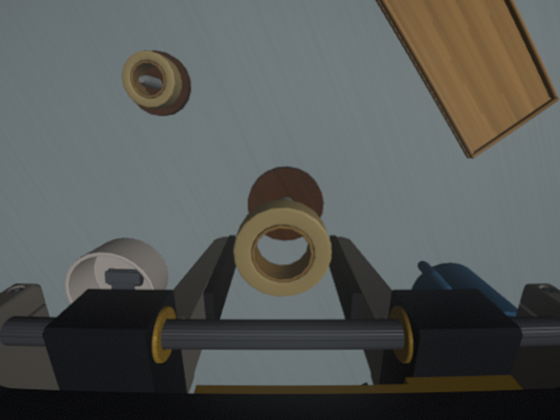

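Run:
```python
from h import *
W=load('w13')
crop('w13',220,150,130,160,4,'c13')
a=[at(W,p,.1215) for p in [(283,248),(235,248),(331,248),(283,201),(283,296)]]
print(np.array(a))
for p in [(248,203),(324,203),(286,166.5)]: print(at(W,p,.01))
```

```text
[[0.59735355 0.08723781 0.1215    ]
 [0.58615641 0.06108281 0.1215    ]
 [0.60858726 0.11335255 0.1215    ]
 [0.57076779 0.0986542  0.1215    ]
 [0.62754432 0.07427443 0.1215    ]]
[0.58861476 0.05439522 0.01      ]
[0.61747582 0.12157458 0.01      ]
[0.57058321 0.10182207 0.01      ]
```

View pics/c13.png

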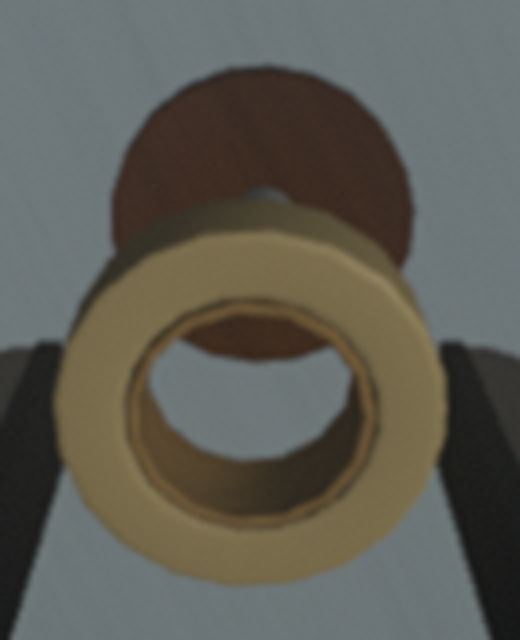

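Run:
```python
from cc import *
r=cw('w13',[(55,405),(447,405),(251,232),(251,586)],.1215,220,150,4)
f=cw('w13',[(112,212),(413,212),(262,66),(262,361)],.01,220,150,4)
R=(r[2]+r[3])/2; R2=(r[0]+r[1])/2
F=(f[2]+f[3])/2; F2=(f[0]+f[1])/2
print(R,R2,np.linalg.norm(r[0]-r[1]),np.linalg.norm(r[2]-r[3]));print(F,F2,np.linalg.norm(f[0]-f[1]),np.linalg.norm(f[2]-f[3]))
M=np.array([[-.919,.395],[.395,.919]])
print(M@(F-R)[:2], M@(F2-R2)[:2])
```

```text
[0.60084614 0.08533289 0.1215    ] [0.59894305 0.08613733 0.1215    ] 0.05825137587940791 0.05797248348352046
[0.60398793 0.08667597 0.01      ] [0.60241458 0.0874689  0.01      ] 0.07236726989975038 0.07404183349863636
[-0.00235679  0.0024753 ] [-0.00266436  0.00259497]
```

drive_tool(
  targets=[
    {"hand":0.9,"dx":-0.0025,"dy":0.0025,"dz":0.03,"turn":0},
    {"hand":0.9,"dx":-0.0025,"dy":0.0025,"dz":0.055,"turn":0},
    {"hand":0.9,"dx":-0.0025,"dy":0.0025,"dz":0.07,"turn":0},
    {"hand":0.9,"dx":-0.0025,"dy":0.0025,"dz":0.08,"turn":0},
    {"hand":0.9,"dx":-0.0025,"dy":0.0025,"dz":0.087,"turn":0},
    {"hand":0.9,"dx":-0.0025,"dy":0.0025,"dz":0.089,"turn":0},
    {"hand":0.9,"dx":-0.0025,"dy":0.0025,"dz":0.089,"turn":0},
    {"hand":0.9,"dx":-0.0025,"dy":0.0025,"dz":0.089,"turn":0},
  ],
)

```text
time_s: 14.8
ee_pos: [0.6084, 0.0857, 0.0232]
orientation: [0.001, 0.202, 0.979, 0.0]
ft_force: [-0.6, 0.6, -0.5]
opening: 0.0592
```

```bash
python3 -c "
from h import *
snap('wrist','w14')";python3 go.py 0.6037 0.085 0.018 1.166
```

```text
d [ 0.0041 -0.0027  0.0054] jawyaw 1.1638 pos [0.6085 0.0859 0.0234] tilt [ 1.5e-03  2.0e-04 -1.0e+00] j [ 0.138  0.567  1.787 -0.     0.786 -1.026] open 0.059007503684146916 t 14.85
turn -0.0021830178290425106
```

View pics/w14.png

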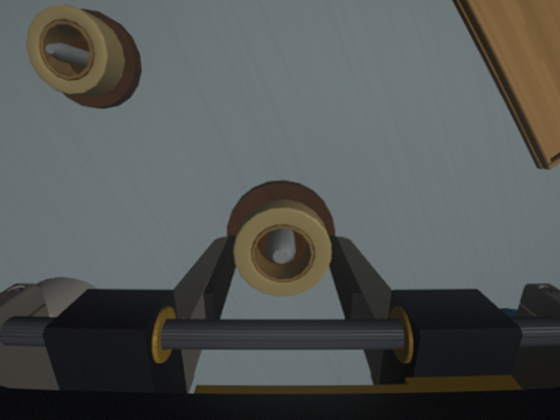

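drive_tool(
  targets=[
    {"hand":0.9,"dx":0.002,"dy":0,"dz":0.003,"turn":0},
    {"hand":0.9,"dx":0.002,"dy":0,"dz":0.005,"turn":0},
    {"hand":0.9,"dx":0.002,"dy":0,"dz":0.005,"turn":0},
    {"hand":0.12,"dx":0.002,"dy":0,"dz":0.005,"turn":0},
    {"hand":0.12,"dx":0.002,"dy":0,"dz":0.005,"turn":0},
    {"hand":0.12,"dx":0.002,"dy":0,"dz":0.005,"turn":0},
    {"hand":0.12,"dx":0.002,"dy":0,"dz":0.005,"turn":0},
    {"hand":0.12,"dx":0.002,"dy":0,"dz":0.005,"turn":0},
  ],
)

```text
time_s: 15.52
ee_pos: [0.6059, 0.0867, 0.0173]
orientation: [-0.0, 0.202, 0.979, -0.0]
ft_force: [0.2, 0.2, -0.6]
opening: 0.0812
```

drive_tool(
  targets=[
    {"hand":0.12,"dx":0,"dy":0,"dz":-0.015,"turn":0},
    {"hand":0.05,"dx":0,"dy":0,"dz":-0.05,"turn":0},
    {"hand":0,"dx":0,"dy":0,"dz":-0.09,"turn":0},
    {"hand":0,"dx":0,"dy":0,"dz":-0.12,"turn":0},
    {"hand":0,"dx":0,"dy":0,"dz":-0.12,"turn":0},
  ],
)

```text
time_s: 15.93
ee_pos: [0.6097, 0.0872, 0.1438]
orientation: [0.004, 0.202, 0.979, 0.002]
ft_force: [2.8, 0.6, -0.0]
opening: 0.0917
```

```bash
python3 -c "
from h import *
snap('wrist','w15')";python3 go.py 0.5075 -0.288 0.13 1.259
```

```text
d [-0.0557 -0.3844  0.01  ] jawyaw 1.164 pos [0.6083 0.087  0.141 ] tilt [ 6.5e-03  9.0e-04 -1.0e+00] j [ 0.14   0.41   1.727 -0.     0.998 -1.024] open 0.09203554853786682 t 15.9833
turn -0.09499792093847237
```

View pics/w15.png

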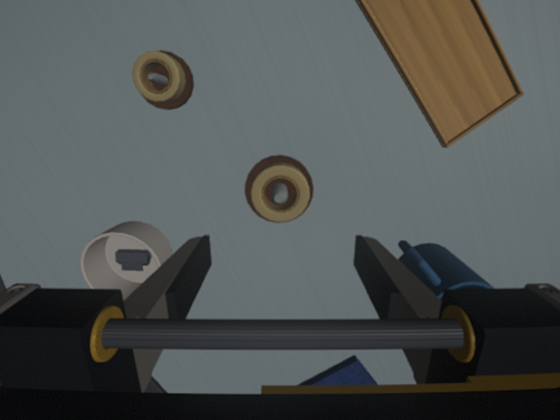

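The large roll is seated, its centre and the post both at about (281,192). Now the case.

drive_tool(
  targets=[
    {"hand":0,"dx":-0.006,"dy":-0.04,"dz":0,"turn":-0.01},
    {"hand":0,"dx":-0.012,"dy":-0.08,"dz":0,"turn":-0.03},
    {"hand":0,"dx":-0.018,"dy":-0.12,"dz":0,"turn":-0.05},
    {"hand":0,"dx":-0.023,"dy":-0.16,"dz":0,"turn":-0.07},
    {"hand":0,"dx":-0.029,"dy":-0.2,"dz":0,"turn":-0.09},
    {"hand":0,"dx":-0.035,"dy":-0.24,"dz":0,"turn":-0.095},
    {"hand":0,"dx":-0.041,"dy":-0.28,"dz":0,"turn":-0.095},
    {"hand":0,"dx":-0.047,"dy":-0.32,"dz":0,"turn":-0.095},
  ],
)

```text
time_s: 16.65
ee_pos: [0.5209, -0.2272, 0.1361]
orientation: [-0.001, 0.155, 0.988, 0.0]
ft_force: [1.2, -0.3, -0.2]
opening: 0.0919
```

```bash
python3 go.py 0.5075 -0.288 0.13 1.259
```

```text
d [-0.0059 -0.062   0.006 ] jawyaw 1.2592 pos [ 0.5209 -0.2272  0.1361] tilt [-1.7e-03  7.0e-04 -1.0e+00] j [-0.414  0.355  1.826  0.     0.962 -1.673] open 0.09189984788605006 t 16.65
turn 0.00015223684375431645
```

drive_tool(
  targets=[
    {"hand":0,"dx":-0.003,"dy":-0.035,"dz":0,"turn":0},
    {"hand":0,"dx":-0.006,"dy":-0.062,"dz":0,"turn":0},
    {"hand":0,"dx":-0.006,"dy":-0.062,"dz":0,"turn":0},
    {"hand":0,"dx":-0.006,"dy":-0.062,"dz":0,"turn":0},
    {"hand":0,"dx":-0.006,"dy":-0.062,"dz":0,"turn":0},
  ],
)

```text
time_s: 17.07
ee_pos: [0.5086, -0.2858, 0.1363]
orientation: [-0.001, 0.156, 0.988, 0.0]
ft_force: [0.8, 0.5, 0.4]
opening: 0.092
```

```bash
python3 -c "
from h import *
snap('wrist','w16');crop('w16',190,50,190,250,2.4,'c16')";python3 go.py 0.5075 -0.288 0.013 1.259
```

```text
d [ 0.0003 -0.003   0.1235] jawyaw 1.2594 pos [ 0.5089 -0.2854  0.1365] tilt [-0.0012  0.0011 -1.    ] j [-0.514  0.376  1.793  0.     0.975 -1.774] open 0.09235201357884791 t 17.1167
turn 0.0004170653559840698
```

View pics/w16.png

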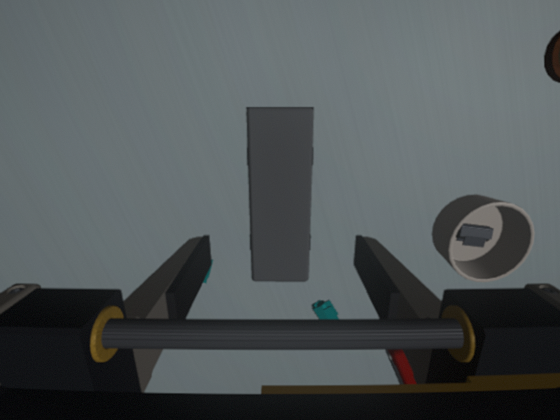

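View pics/c16.png

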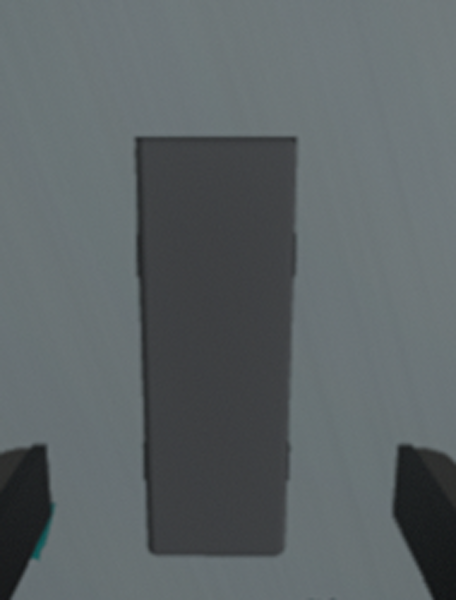

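```bash
python3 - <<'E'
from cc import *
b=cw('w16',[(138,139),(296,139),(284,554),(150,554)],.03,190,50,2.4); print(b,b.mean(0),np.linalg.norm(b-np.roll(b,-1,0),axis=1))
u=(b[2]+b[3]-b[0]-b[1]);print(np.arctan2(u[1],u[0]))
E
python3 go.py 0.5075 -0.288 0.013 1.259
```

```text
[[ 0.41430898 -0.28815793  0.03      ]
 [ 0.43257893 -0.23168789  0.03      ]
 [ 0.60036006 -0.28601408  0.03      ]
 [ 0.58191859 -0.34300355  0.03      ]] [ 0.50729164 -0.28721586  0.03      ] [0.05935197 0.17635714 0.05989898 0.17635482]
-0.3146897930408135
d [ 0.0003 -0.003   0.1235] jawyaw 1.2594 pos [ 0.5089 -0.2854  0.1365] tilt [-0.0012  0.0011 -1.    ] j [-0.514  0.376  1.793  0.     0.975 -1.774] open 0.09235201357884791 t 17.1167
turn 0.0004170653559840698
```

drive_tool(
  targets=[
    {"hand":0,"dx":0.0005,"dy":-0.0025,"dz":0.04,"turn":0.003},
    {"hand":0,"dx":0.0005,"dy":-0.0025,"dz":0.08,"turn":0.003},
    {"hand":0,"dx":0.0005,"dy":-0.0025,"dz":0.11,"turn":0.003},
    {"hand":0,"dx":0.0005,"dy":-0.0025,"dz":0.124,"turn":0.003},
    {"hand":0,"dx":0.0005,"dy":-0.0025,"dz":0.124,"turn":0.003},
    {"hand":0.9,"dx":0.0005,"dy":-0.0025,"dz":0.124,"turn":0.003},
    {"hand":0.9,"dx":0.0005,"dy":-0.0025,"dz":0.124,"turn":0.003},
    {"hand":0.9,"dx":0.0005,"dy":-0.0025,"dz":0.124,"turn":0.003},
  ],
)

```text
time_s: 17.78
ee_pos: [0.5092, -0.289, 0.015]
orientation: [0.001, 0.156, 0.988, -0.0]
ft_force: [0.3, -0.2, 0.8]
opening: 0.0738
```

drive_tool(
  targets=[
    {"hand":0.9,"dx":0,"dy":0,"dz":0,"turn":0},
    {"hand":0.9,"dx":0,"dy":0,"dz":0,"turn":0},
    {"hand":0.9,"dx":0,"dy":0,"dz":0,"turn":0},
    {"hand":0.9,"dx":0,"dy":0,"dz":0,"turn":0},
  ],
)

```text
time_s: 18.12
ee_pos: [0.5087, -0.2891, 0.0146]
orientation: [0.001, 0.157, 0.988, -0.0]
ft_force: [-0.1, 2.4, 7.3]
opening: 0.0616
```

```bash
python3 go.py 0.5194 0.28 0.18 1.8154
```

```text
d [ 0.1659  0.5444 -0.1658] jawyaw 1.2558 pos [ 0.5087 -0.2891  0.0146] tilt [ 1.8e-03 -7.0e-04 -1.0e+00] j [-0.52   0.547  1.857  0.     0.736 -1.776] open 0.06159391564314736 t 18.1167
turn -0.5595596856601466
```

drive_tool(
  targets=[
    {"hand":0.9,"dx":0,"dy":0,"dz":-0.01,"turn":0},
    {"hand":0.9,"dx":0,"dy":0,"dz":-0.03,"turn":0},
    {"hand":0.9,"dx":0,"dy":0,"dz":-0.06,"turn":0},
    {"hand":0.9,"dx":0,"dy":0,"dz":-0.09,"turn":0},
    {"hand":0.9,"dx":0,"dy":0,"dz":-0.11,"turn":0},
    {"hand":0.9,"dx":0,"dy":0,"dz":-0.11,"turn":0},
    {"hand":0.9,"dx":0,"dy":0,"dz":-0.11,"turn":0},
  ],
)

```text
time_s: 18.7
ee_pos: [0.5085, -0.2893, 0.1249]
orientation: [0.001, 0.157, 0.988, -0.001]
ft_force: [-0.6, -0.2, -1.1]
opening: 0.0619
```

```bash
python3 go.py 0.5194 0.28 0.12 1.8154;python3 -c "
from h import *
snap('wrist','w17')"
```

```text
d [0.166  0.5447 0.0041] jawyaw 1.2559 pos [ 0.5085 -0.2893  0.1249] tilt [ 0.0023 -0.0014 -1.    ] j [-0.52   0.39   1.802 -0.     0.947 -1.776] open 0.061930512301871556 t 18.7
turn -0.5595332841770779
```

View pics/w17.png

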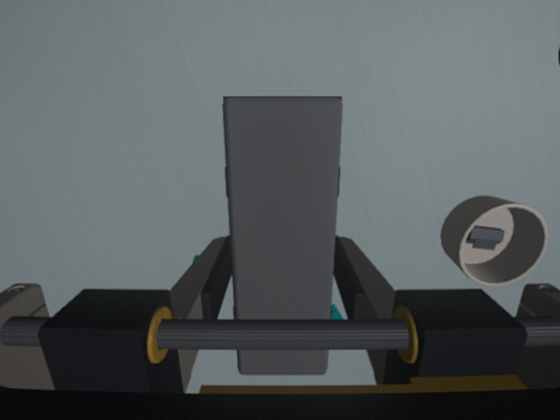

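The case is held level. Carrying it to the tray.

drive_tool(
  targets=[
    {"hand":0.9,"dx":0.006,"dy":0.02,"dz":0,"turn":-0.02},
    {"hand":0.9,"dx":0.018,"dy":0.058,"dz":0,"turn":-0.06},
    {"hand":0.9,"dx":0.029,"dy":0.096,"dz":0,"turn":-0.1},
    {"hand":0.9,"dx":0.041,"dy":0.134,"dz":0,"turn":-0.14},
    {"hand":0.9,"dx":0.052,"dy":0.172,"dz":0,"turn":-0.18},
    {"hand":0.9,"dx":0.064,"dy":0.21,"dz":0,"turn":-0.22},
    {"hand":0.9,"dx":0.076,"dy":0.248,"dz":0,"turn":-0.26},
    {"hand":0.9,"dx":0.088,"dy":0.286,"dz":0,"turn":-0.3},
  ],
)

```text
time_s: 19.42
ee_pos: [0.5112, 0.0121, 0.1219]
orientation: [-0.001, 0.007, 1.0, -0.0]
ft_force: [1.0, 0.2, -1.5]
opening: 0.0618
```

```bash
python3 go.py 0.5194 0.28 0.12 1.8154
```

```text
d [-0.0047  0.268   0.0018] jawyaw 1.5577 pos [0.5112 0.0121 0.1219] tilt [-2.9e-03 -1.0e-04 -1.0e+00] j [ 0.021  0.294  1.957 -0.     0.893 -1.537] open 0.061841955674463524 t 19.4167
turn -0.25769705847179836
```

drive_tool(
  targets=[
    {"hand":0.9,"dx":-0.001,"dy":0.038,"dz":0,"turn":-0.04},
    {"hand":0.9,"dx":-0.002,"dy":0.076,"dz":0,"turn":-0.08},
    {"hand":0.9,"dx":-0.002,"dy":0.114,"dz":0,"turn":-0.12},
    {"hand":0.9,"dx":-0.003,"dy":0.152,"dz":0,"turn":-0.16},
    {"hand":0.9,"dx":-0.004,"dy":0.19,"dz":0,"turn":-0.2},
    {"hand":0.9,"dx":-0.004,"dy":0.228,"dz":0,"turn":-0.24},
    {"hand":0.9,"dx":-0.005,"dy":0.255,"dz":0,"turn":-0.258},
    {"hand":0.9,"dx":-0.005,"dy":0.266,"dz":0,"turn":-0.258},
  ],
)

```text
time_s: 20.08
ee_pos: [0.5208, 0.2793, 0.1217]
orientation: [-0.001, -0.123, 0.992, 0.0]
ft_force: [-0.6, -0.3, -1.5]
opening: 0.0618
```

drive_tool(
  targets=[
    {"hand":0.9,"dx":0,"dy":0,"dz":0,"turn":0},
    {"hand":0.9,"dx":0,"dy":0,"dz":0,"turn":0},
  ],
)

```text
time_s: 20.25
ee_pos: [0.5207, 0.2755, 0.122]
orientation: [-0.001, -0.122, 0.993, -0.001]
ft_force: [0.1, -0.3, -2.3]
opening: 0.0616
```

```bash
python3 go.py 0.5194 0.28 0.12 1.8154;python3 -c "
from h import *
im=snap('wrist','w18')
c,s=np.cos(.245),np.sin(.245)
X=[[.5194+a*c-b*s,.28+a*s+b*c,.01] for a,b in [(-.104,-.045),(-.104,.045),(.104,.045),(.104,-.045)]]
print(proj(im,X))
snap('top','t18')"
```

```text
d [0.0002 0.0047 0.002 ] jawyaw 1.8147 pos [0.5207 0.2755 0.122 ] tilt [-0.0023 -0.0018 -1.    ] j [ 4.84e-01  4.02e-01  1.79e+00 -1.00e-03  9.52e-01 -1.33e+00] open 0.06159199386360168 t 20.25
turn -0.0006563276031374965
[[237.70985079  90.52265356]
 [336.89518713  90.40372424]
 [327.23226542 290.91561126]
 [246.02564128 290.97802816]]
```

View pics/w18.png

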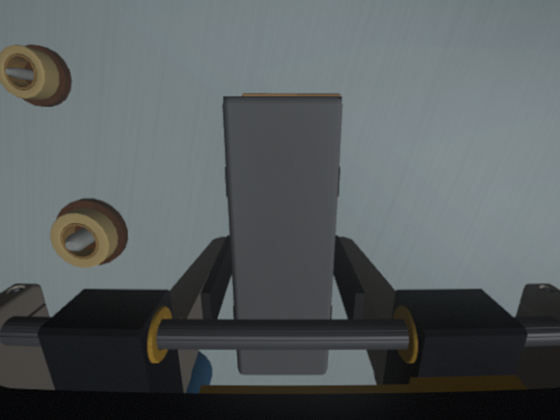

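```bash
python3 -c "
from h import *
crop('w18',210,80,150,40,5,'c18')"
```

```text
(no output)
```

View pics/c18.png

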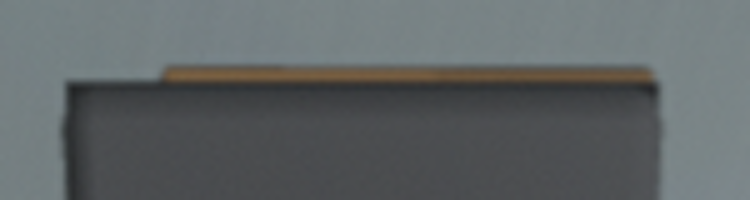

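```bash
python3 - <<'E'
from h import *
W=load('w18')
t=np.array([at(W,(242.5,93),.01),at(W,(340.9,93),.01)])[:,:2]
k=np.array([at(W,(223.5,96.3),.1374),at(W,(341.3,96.3),.1374)])[:,:2]
a=.2439; x=np.array([-np.cos(a),-np.sin(a)]); y=np.array([-np.sin(a),np.cos(a)])
p=np.array([.5207,.2755])
for n,q,h in (('tray',t,.104),('case',k,.09)):
    m=q.mean(0); print(n,q,np.linalg.norm(q[0]-q[1]), 'centre rel TCP tool',(m-h*x-p)@x,(m-h*x-p)@y,'yawjaw',np.arctan2(*(q[1]-q[0])[::-1]))
E
python3 go.py 0.5194 0.28 0.12 1.8154
```

```text
tray [[0.43046785 0.21578635]
 [0.40883165 0.30261026]] 0.08947914870792567 centre rel TCP tool -0.002003799354374736 0.008583303192404563 yawjaw 1.815018487000756
case [[0.43965437 0.22510698]
 [0.42543496 0.28234675]] 0.05897950721856564 centre rel TCP tool 0.0008042218353579035 0.00015981785384726853 yawjaw 1.8142858455617175
d [0.0004 0.0057 0.0026] jawyaw 1.8129 pos [0.5211 0.2746 0.1226] tilt [-0.0016 -0.0013 -1.    ] j [ 0.483  0.401  1.791 -0.     0.952 -1.33 ] open 0.061652172161308784 t 20.35
turn -0.0024639717532592975
```

drive_tool(
  targets=[
    {"hand":0.9,"dx":-0.002,"dy":0.0075,"dz":0.02,"turn":-0.002},
    {"hand":0.9,"dx":-0.002,"dy":0.0075,"dz":0.05,"turn":-0.002},
    {"hand":0.9,"dx":-0.002,"dy":0.0075,"dz":0.08,"turn":-0.002},
    {"hand":0.9,"dx":-0.002,"dy":0.0075,"dz":0.089,"turn":-0.002},
    {"hand":0.9,"dx":-0.002,"dy":0.0075,"dz":0.089,"turn":-0.002},
    {"hand":0.9,"dx":-0.002,"dy":0.0075,"dz":0.089,"turn":-0.002},
  ],
)

```text
time_s: 20.85
ee_pos: [0.5221, 0.2831, 0.0347]
orientation: [-0.0, -0.122, 0.993, -0.0]
ft_force: [-0.1, -0.2, -0.6]
opening: 0.0622
```

```bash
python3 go.py 0.5194 0.28 0.0186 1.8154;python3 -c "
from h import *
snap('wrist','w19');snap('scene','s19');crop('s19',260,100,120,90,6,'c19')"
```

```text
d [ 0.0033 -0.0023  0.0161] jawyaw 1.8148 pos [0.5221 0.2831 0.0347] tilt [-6.e-04 -4.e-04 -1.e+00] j [ 0.494  0.527  1.829 -0.     0.786 -1.32 ] open 0.06222745506633263 t 20.85
turn -0.0006214161502873239
```

View pics/w19.png

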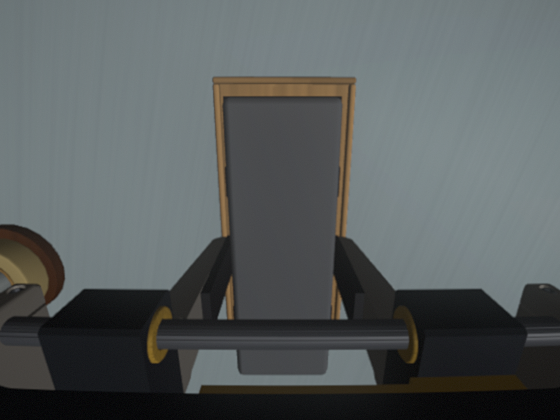

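View pics/c19.png

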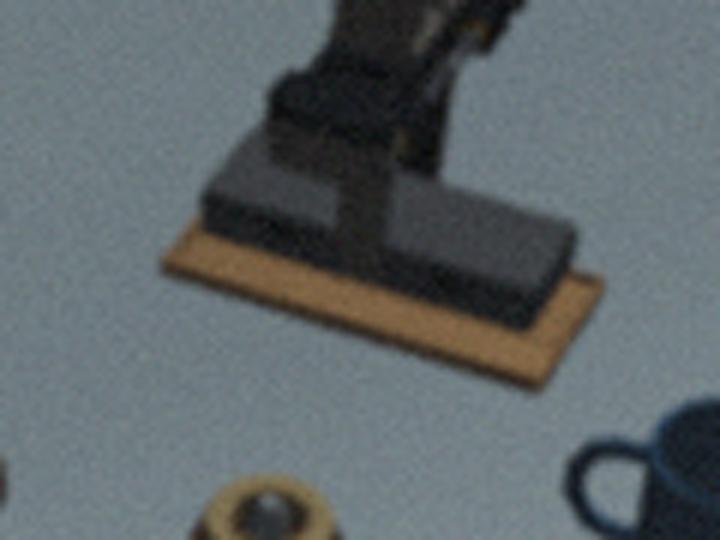

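Run:
```python
from h import *
crop('w19',200,65,170,50,4.5,'c20')
W=load('w19')
t=np.array([at(W,(213,78.5),.01),at(W,(355,78.5),.01)])[:,:2]
k=np.array([at(W,(223.7,97),.05),at(W,(341,97),.05)])[:,:2]
a=.2439; x=np.array([-np.cos(a),-np.sin(a)]); y=np.array([-np.sin(a),np.cos(a)])
p=np.array([.5221,.2831])
for n,q,h in (('tray',t,.104),('case',k,.09)):
    m=q.mean(0); print(n,np.linalg.norm(q[0]-q[1]), 'centre rel TCP tool',(m-h*x-p)@x,(m-h*x-p)@y)
```

```text
tray 0.08816126979210108 centre rel TCP tool -7.107104234497578e-05 0.0011515580204374742
case 0.058761248804207626 centre rel TCP tool 0.0005179252002498756 0.00011216908877338154
```

View pics/c20.png

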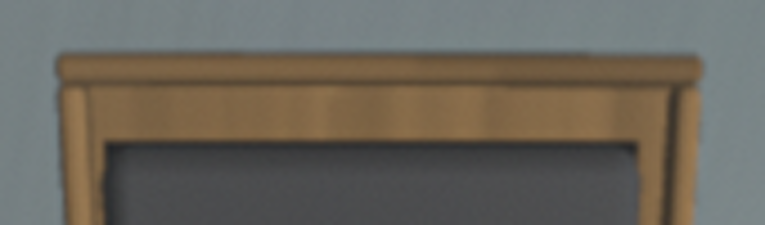

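The case is aligned within about 1 mm. Lowering it into place.

drive_tool(
  targets=[
    {"hand":0.9,"dx":0,"dy":0.001,"dz":0.006,"turn":0},
    {"hand":0.9,"dx":0,"dy":0.001,"dz":0.011,"turn":0},
    {"hand":0.9,"dx":0,"dy":0.001,"dz":0.0145,"turn":0},
    {"hand":0.9,"dx":0,"dy":0.001,"dz":0.0155,"turn":0},
    {"hand":0.9,"dx":0,"dy":0.001,"dz":0.0155,"turn":0},
    {"hand":0.9,"dx":0,"dy":0.001,"dz":0.0155,"turn":0},
  ],
)

```text
time_s: 21.45
ee_pos: [0.5216, 0.285, 0.0189]
orientation: [-0.0, -0.122, 0.992, -0.0]
ft_force: [0.2, -0.7, -1.0]
opening: 0.0616
```

```bash
python3 go.py 0.5194 0.28 0.0186 1.8154
```

```text
d [ 0.0034 -0.0043  0.0003] jawyaw 1.8161 pos [0.5216 0.285  0.0189] tilt [-0. -0. -1.] j [ 0.498  0.551  1.834  0.     0.757 -1.319] open 0.061559832714947506 t 21.45
turn 0.0006801116549270958
```

drive_tool(
  targets=[
    {"hand":0.15,"dx":0,"dy":0,"dz":0,"turn":0},
    {"hand":0.15,"dx":0,"dy":0,"dz":0,"turn":0},
    {"hand":0.15,"dx":0,"dy":0,"dz":0,"turn":0},
    {"hand":0.15,"dx":0,"dy":0,"dz":0,"turn":0},
    {"hand":0.15,"dx":0,"dy":0,"dz":-0.01,"turn":0},
    {"hand":0.1,"dx":0,"dy":0,"dz":-0.04,"turn":0},
    {"hand":0.1,"dx":0,"dy":0,"dz":-0.08,"turn":0},
    {"hand":0.1,"dx":0,"dy":0,"dz":-0.12,"turn":0},
  ],
)

```text
time_s: 22.12
ee_pos: [0.5208, 0.2845, 0.1402]
orientation: [-0.001, -0.122, 0.992, -0.0]
ft_force: [1.2, 0.7, 0.2]
opening: 0.083
```

drive_tool(
  targets=[
    {"hand":0.1,"dx":0,"dy":0,"dz":-0.03,"turn":0},
    {"hand":0.1,"dx":0,"dy":0,"dz":-0.06,"turn":0},
    {"hand":0.1,"dx":0,"dy":0,"dz":-0.06,"turn":0},
    {"hand":0.1,"dx":0,"dy":0,"dz":-0.06,"turn":0},
    {"hand":0.1,"dx":0,"dy":0,"dz":-0.06,"turn":0},
  ],
)

```text
time_s: 22.53
ee_pos: [0.5212, 0.2847, 0.1987]
orientation: [-0.0, -0.122, 0.992, -0.0]
ft_force: [-0.1, -0.5, -0.3]
opening: 0.0828
```

```bash
python3 -c "
from h import *
snap('wrist','w21');im=snap('scene','s21');snap('top','t21');crop('s21',220,110,190,150,4,'c21');crop('t21',130,130,200,160,4,'c22')"; python3 go.py .52 .28 .2
```

```text
d [ 0.0018 -0.0042 -0.0026] jawyaw 1.816 pos [0.5208 0.2845 0.1974] tilt [-0.0023 -0.0013 -1.    ] j [ 0.497  0.323  1.718 -0.     1.104 -1.318] open 0.0825759119471508 t 22.6833
```

View pics/w21.png

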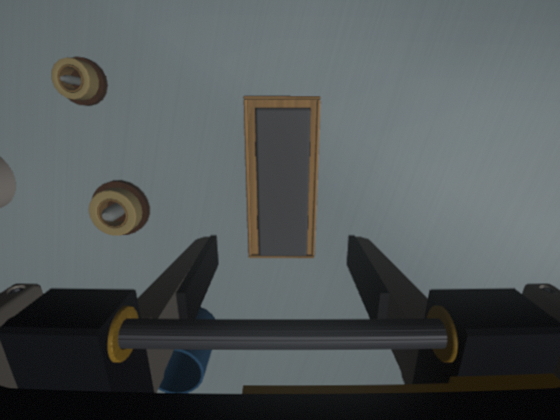

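View pics/c21.png

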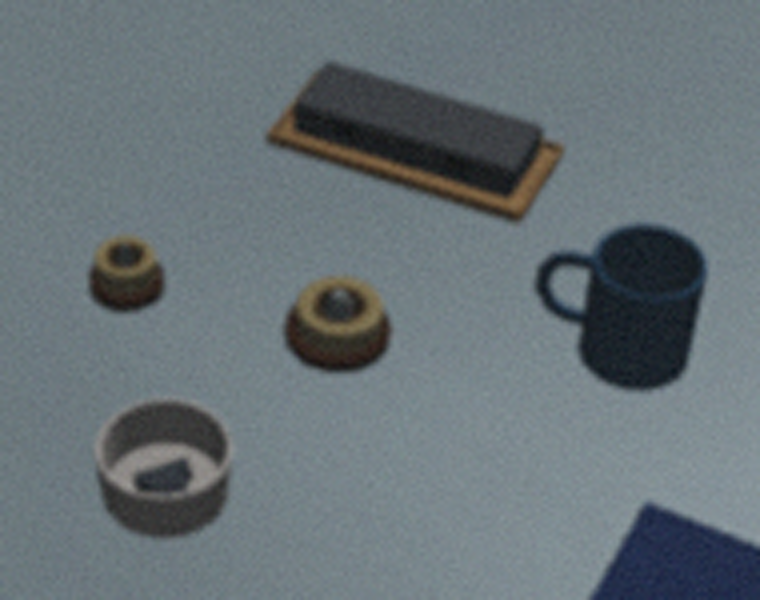

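View pics/t21.png

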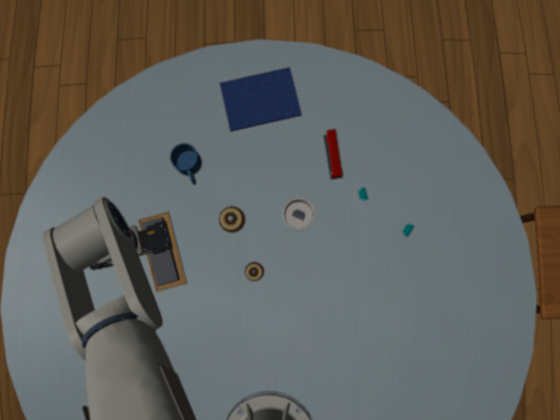

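The clip is in the ramekin, both rolls lie flat on their feet around the posts, and the case is in the tray with an even margin. The mug and stapler have not moved. Handing in.

```bash
python3 -c "
from rig import job,status
s=status.get_state();print(s['joint_vel'].round(3))
print(job.hand_in())"
```

```text
[-0.001  0.004 -0.004 -0.001  0.    -0.   ]
the job is handed in; nothing more can be done
None
```

The job is done and handed in at about 22.7 s of the 106 s allowed. The interface gives no verdict, so what follows is from my own images. I put the clip in the ramekin, the small roll on the slim post, the large roll on the stout post and the case in the tray, in that order.

- **Last checks:** the final wrist, scene and top pictures show the clip flat inside the upright ramekin. Both rolls lie flat on their feet around their posts. The case lies flat in the tray with an even margin. The mug and stapler are at the same pixels as at the start, and the arm was clear of everything and at rest.
- **Disagreement:** the top and wrist cameras put the tray about 3 mm apart each way. I used a value in between, and a check against the wrist picture just before the final lowering showed the case within about 1 mm of the tray's centre.
- **Failed:** the first drive call was refused because I left out some of the keys. Nothing moved.

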